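Recharge the humidor with ceramic moisture balls

ROBOT

A 6-joint arm with a two-finger parallel gripper is mounted at the origin on a cart in front of the work surface, level with it; the furniture and walls round the work are solid. World frame = base frame: x ahead of the robot, y to its left, z up, the work surface at z = 0. Lengths are in m, angles in rad, forces in N, time in s.
With the tool pointing down it reaches from about 0.35 to 0.775 m from the base axis. Payload 5.5 kg.
Tool frame: the origin (TCP) lies between the finger pads; the fingertips stand 19 mm ahead of it and the grasp point (between the pads) is the TCP; z points along the fingers, y is the line along which they close (so a half turn about z gives the same grasp; the last joint's range is limited). The gripper opens to 85 mm and grips with 20 to 120 N. Pads are 22 mm wide; open, the fingers measure 114 mm over their backs; the gripper's body (76 mm by 85 mm) begins 54 mm behind the grasp point. The pads swing forward as they close: fully open they stand 13 mm farther back than shut.
Start: joints at [1.188, 0.313, 0.046, 1.304, 0, 1.431], TCP at [0.138, 0.558, 0.25] pointing down, gripper open.
Joint ranges: [-2.76, 2.76], [-0.86, 1.69], [-1.03, 1.26], [-2.2, 2.34], [-1.47, 1.5], [-3.14, 3.14]. Speed limits (rad/s): [2.57, 2.57, 3.14, 3.14, 3.14, 3.14].

INTERFACE

Orientations are given as a unit quaternion [w, x, y, z].
In Python, from workcell import env gives the robot as it stands.
- The arm moves only by the shell command python3 -m pendant 'ROWS' [FORCE]. ROWS is JSON, a list of rows, each an object with "travel": the shift along the tool's x, y, z scaled (see below), a list of three; "rot": the turn, a rotation vector about the tool's x, y, z scaled (see below), a list of three; "fingers": the opening, from -1 (shut) to 1 (fully open). In form: [{"travel": [dx, dy, dz], "rot": [wx, wy, wz], "fingers": fingers}, ...]. A call has 1 to 10 rows; each row is the pose to reach, as a shift and turn from the pose commanded when the call began, along the tool's axes at that moment; what a row does not reach only later rows make up. The controller multiplies each number of a shift by 0.12 m and each number of a turn by 60 degrees. A row lasts 1/10 s, in which the tool goes at most 50 mm and 8.59 degrees, less where a joint would pass 70% of its speed; a pose out of reach is approached as far as the arm can. A call with a number of a shift or a turn outside -1 to 1 is refused whole. A call with a gripper value outside its range is refused whole. The fingers move at their own pace and stop on an object; FORCE is the grip in N (left out, the last holds). Time passes only in rows, so rows that repeat a pose let the fingers close. It gives the time, the measured TCP pose, the force, the opening and the grip force at its end, in the units of the state.
- env.get_state(): the state, without advancing time (a new reading comes with each control period).
- env.read_camera(name): name is "side" or "top"; returns (picture, depth): 384x512x3 uint8, blue, green, red; 384x512 float32, m along the optical axis (not along the pixel's ray), 0 where there is no reading.
- env.camera_model(name): a dict with "fovy" (degrees; the focal length in pixels is half the picture's height over the tangent of half this angle, whatever the lens; pixels are square), "cx", "cy" (the principal point, pixels), "rvec" (rotation vector, rad) and "tvec" (3), from world to camera coordinates, as OpenCV has them. Camera axes: x right, y down, z forward; pixel columns grow to the right and rows downward; lengths in m; the calibration is good to about 2 mm. A picture is of the moment at which its call begins. camera_model takes no time and is no camera call.
- env.hand_in(): hands the job in; it is judged then, once.
Trained networks look in the newest picture that a camera, given by its name, has taken for a name from the list of things; names that differ only in an ending like _2 or _b are one class to them, and where a whole thing is asked for, a point or a joint stands for the part that bears it (a point fixed in the world has none). Each returns a list of dicts, best first, with "conf" (0 to 1); they miss things now and then, are a little off and sometimes report something else, mostly with a low value. They report only what shows in the picture. A call takes as long as a camera call. They do not tell look-alikes from the thing itself.
- env.outline_of(camera, target): "mask" (384x512 bool, what is visible of it) and "xy" ([column, row] in pixels, amid what is visible of it).
The state is a dict: "clock": time; "joint_pos": joint angles; "qvel": joint speeds; "tau": joint torques, N m; "tcp_pos": TCP position; "orientation": TCP orientation; "wrist_force": force on the tool from outside, world axes, zero at the start; "ft_torque": the same for the moment, N m; "finger_gap": finger opening in m; "grip_force": force on a finger pad.
Only numpy, scipy, OpenCV 4.12 (cv2) and the standard library are available. Lean on these libraries where they do the work, as an engineer would, in place of code of your own. Each camera call takes 0.05 s, during which the arm holds its last target. There are 200 camera calls.

TASK

Recharge the humidor: pour all eight ceramic balls from the stone tumbler into the empty narrow bay beside the cigars, stand the tumbler back upright on the desk, and ease the lid fully shut without slamming it. Leave the candle where it is.

Things in the scene. Friction and masses are not known exactly. Their poses are not given: they have to be found in the camera images.
- humidor: a burl-wood humidor box, fixed, 212 (x) by 300 (y) mm, open rim 91 mm above the desk, walls 16 mm, inner floor 12 mm up; its front with the brass lock faces the robot. Origin: centre of its underside, x to the rear (hinge), y left, z up. A partition along x (5 mm thick, at y = -52 mm, top at z = 65 mm) parts the narrow empty bay on the right from the wide bay on the left with four cigars
- small_bay (a point): centre of the floor of the humidor's narrow empty bay. The bay spans 178 mm along the humidor's x and 79 mm along its y (humidor x -90 to 88, y -134 to -55 mm)
- humidor_lid (a joint): the humidor's lid, a shallow tray 210 by 300 mm, 35 mm thick, 0.35 kg, hinged along its rear edge: 0 = shut, positive = open (rad); 1.42 to 1.55 at the start (about upright), stop at 1.745. Its stiff hinges (0.5 N m friction) hold it at any angle, so it has to be pushed all the way down
- lid_edge (a point): middle of the lid's front edge (the free edge, across from the hinge), halfway through the lid's 35 mm thickness; moves with the lid
- lid_hinge (a point): middle of the lid's hinge line, 106 mm behind the humidor's origin along its x and 86 mm above the desk; the hinge axis is the humidor's y
- agate_tumbler: a heavy blue and brown banded stone tumbler, loose, round, 109 mm tall, 69 mm across at the foot tapering to 57 mm at the rim (63 mm across at 70 mm height); hollow, inner width 46 mm, inner floor 12 mm up; about 0.25 kg. Origin: centre of its underside, z up through its mouth. It holds the ceramic balls at the start and stands left or right of the humidor
- candle_tumbler: a bystander: a black glass tumbler filled with white candle wax, loose, 66 mm across, 75 mm tall; origin at the centre of its underside; stands on the other side of the humidor
- ball_0: one of eight alike smooth white glazed ceramic balls, 22 mm across, 12 g; its origin is its centre. All eight start inside the stone tumbler, two to a layer, heaped to 78 mm above its underside
- ball_1: one of eight alike smooth white glazed ceramic balls, 22 mm across, 12 g; its origin is its centre. All eight start inside the stone tumbler, two to a layer, heaped to 78 mm above its underside
- ball_2: one of eight alike smooth white glazed ceramic balls, 22 mm across, 12 g; its origin is its centre. All eight start inside the stone tumbler, two to a layer, heaped to 78 mm above its underside
- ball_3: one of eight alike smooth white glazed ceramic balls, 22 mm across, 12 g; its origin is its centre. All eight start inside the stone tumbler, two to a layer, heaped to 78 mm above its underside
- ball_4: one of eight alike smooth white glazed ceramic balls, 22 mm across, 12 g; its origin is its centre. All eight start inside the stone tumbler, two to a layer, heaped to 78 mm above its underside
- ball_5: one of eight alike smooth white glazed ceramic balls, 22 mm across, 12 g; its origin is its centre. All eight start inside the stone tumbler, two to a layer, heaped to 78 mm above its underside
- ball_6: one of eight alike smooth white glazed ceramic balls, 22 mm across, 12 g; its origin is its centre. All eight start inside the stone tumbler, two to a layer, heaped to 78 mm above its underside
- ball_7: one of eight alike smooth white glazed ceramic balls, 22 mm across, 12 g; its origin is its centre. All eight start inside the stone tumbler, two to a layer, heaped to 78 mm above its underside
Things that resemble listed ones, but are neither listed nor needed, are in the scene too. What is shaped like the agate_tumbler but pink or purple is not meant.

How it is judged:
On the way:
1. all eight ceramic balls lie in the humidor's narrow bay (x of ball_0 in the frame of humidor between -0.09 and 0.09 m and y of ball_0 in the frame of humidor between -0.134 and -0.055 m and z of ball_0 in the frame of humidor between 0.012 and 0.06 m and x of ball_1 in the frame of humidor between -0.09 and 0.09 m and y of ball_1 in the frame of humidor between -0.134 and -0.055 m and z of ball_1 in the frame of humidor between 0.012 and 0.06 m and x of ball_2 in the frame of humidor between -0.09 and 0.09 m and y of ball_2 in the frame of humidor between -0.134 and -0.055 m and z of ball_2 in the frame of humidor between 0.012 and 0.06 m and x of ball_3 in the frame of humidor between -0.09 and 0.09 m and y of ball_3 in the frame of humidor between -0.134 and -0.055 m and z of ball_3 in the frame of humidor between 0.012 and 0.06 m and x of ball_4 in the frame of humidor between -0.09 and 0.09 m and y of ball_4 in the frame of humidor between -0.134 and -0.055 m and z of ball_4 in the frame of humidor between 0.012 and 0.06 m and x of ball_5 in the frame of humidor between -0.09 and 0.09 m and y of ball_5 in the frame of humidor between -0.134 and -0.055 m and z of ball_5 in the frame of humidor between 0.012 and 0.06 m and x of ball_6 in the frame of humidor between -0.09 and 0.09 m and y of ball_6 in the frame of humidor between -0.134 and -0.055 m and z of ball_6 in the frame of humidor between 0.012 and 0.06 m and x of ball_7 in the frame of humidor between -0.09 and 0.09 m and y of ball_7 in the frame of humidor between -0.134 and -0.055 m and z of ball_7 in the frame of humidor between 0.012 and 0.06 m), for 0.2 s.
At the end, for the whole second after the job is handed in: All eight balls lie in the narrow bay (centres between its walls, less than 60 mm above the humidor's underside), the lid is fully shut (under 0.035 rad), and the tumbler stands at rest upright (within 0.1 rad) on the desk top (its foot within 8 mm of it) (all of step 1 and value of joint humidor_lid below 0.035 rad and angle between agate_tumbler's own z axis and vertical below 0.1 rad and height (world z) of agate_tumbler between -0.008 and 0.008 m and linear speed of agate_tumbler below 0.02 m/s); the robot touches nothing.
It fails at once if the lid is slammed (it closes faster than 2 rad/s, about 0.4 m/s at its front edge) (velocity of joint humidor_lid below -2 rad/s).
It fails at once if the candle is moved by more than 25 mm (distance of candle_tumbler from where it was at the start of the episode above 0.025 m).
It also fails if it takes over 72 s, if anything falls off the work surface, if the arm or the gripper's body presses on something with over 40 N, if the wrist force passes 120 N, or if a joint passes its speed limit or range.

## Working session

There is one attempt and no reset: what is moved stays moved. The work goes in short steps, Python scripts to look and compute and a shell command to move; the robot and the scene stay as the last step left them, time stands still between calls to the robot, and variables do not carry over. Pictures are saved under pics/ and viewed, at most 10 in all, crops included, and the job is handed in when it is done.

```bash
ls; mkdir -p pics
cat > h.py <<'E'
from workcell import env
import numpy as np, cv2
from scipy.spatial.transform import Rotation as R
def cam(n):
    m=env.camera_model(n); f=192/np.tan(np.radians(m["fovy"])/2)
    return f,m["cx"],m["cy"],R.from_rotvec(np.ravel(m["rvec"])).as_matrix(),np.ravel(m["tvec"])
def pts(n,d,mask=None):
    f,cx,cy,Rm,t=cam(n); v,u=np.nonzero((d>0)&(mask if mask is not None else True))
    z=d[v,u]; p=np.c_[(u-cx)/f*z,(v-cy)/f*z,z]
    return (p-t)@Rm, u, v
def proj(n,P):
    f,cx,cy,Rm,t=cam(n); c=np.atleast_2d(P)@Rm.T+t
    return c[:,:2]/c[:,2:]*f+[cx,cy]
def st():
    s=env.get_state(); 
    for k in("clock","joint_pos","tcp_pos","orientation","wrist_force","finger_gap","grip_force"): print(k,np.round(s[k],4))
    return s
E
python3 - <<'E'
from h import *
s=st()
out=[]
for n in("side","top"):
    im,d=env.read_camera(n); np.savez(f"/tmp/{n}0.npz",im=im,d=d)
    m=env.camera_model(n);print(n,m)
    for t in("agate_tumbler","candle_tumbler","humidor","humidor_lid"):
        for r in env.outline_of(n,t):
            p,u,v=pts(n,d,r["mask"])
            print(n,t,round(r["conf"],2),np.round(r["xy"]),r["mask"].sum(),np.round(np.percentile(p,[2,50,98],axis=0),3).tolist() if len(p) else 0)
    cv2.imwrite(f"pics/{n}0.png",im)
E
```

```text
pics
clock 0.0
joint_pos [1.1884 0.314  0.0449 1.3036 0.     1.4312]
tcp_pos [0.1381 0.5577 0.2494]
orientation [-3.000e-04  1.211e-01  9.926e-01 -9.000e-04]
wrist_force [ 0.2255  0.0948 -0.6467]
finger_gap 0.0855
grip_force 0.0
side {'fovy': 49.6723765717131, 'cx': 257.47681992549605, 'cy': 190.43330310459908, 'rvec': array([ 2.43629681,  1.17071482, -0.28707798]), 'tvec': array([-0.33741429, -0.31868078,  1.6366031 ])}
side agate_tumbler 0.93 [174. 255.] 440 [[0.481, -0.337, 0.005], [0.528, -0.308, 0.069], [0.542, -0.279, 0.109]]
side agate_tumbler 0.73 [153. 213.] 577 [[0.327, -0.337, 0.003], [0.371, -0.306, 0.065], [0.389, -0.276, 0.108]]
side agate_tumbler 0.67 [184. 206.] 556 [[0.371, -0.234, -0.0], [0.416, -0.202, 0.062], [0.434, -0.172, 0.11]]
side candle_tumbler 0.8 [331. 138.] 250 [[0.487, 0.319, 0.038], [0.509, 0.361, 0.049], [0.551, 0.383, 0.076]]
side humidor 0.6 [269. 192.] 7168 [[0.438, -0.117, 0.007], [0.622, 0.022, 0.089], [0.696, 0.191, 0.301]]
side humidor_lid 0.7 [294. 200.] 3431 [[0.625, -0.094, 0.099], [0.669, 0.035, 0.255], [0.699, 0.193, 0.302]]
top {'fovy': 55.95664562580373, 'cx': 261.5099460033403, 'cy': 185.80510800046355, 'rvec': array([ 2.14275117, -2.2040037 ,  0.0875366 ]), 'tvec': array([0.04238799, 0.54031777, 1.03233241])}
top agate_tumbler 0.92 [381. 250.] 734 [[0.326, -0.33, 0.002], [0.353, -0.303, 0.06], [0.386, -0.269, 0.11]]
top agate_tumbler 0.81 [375. 195.] 548 [[0.476, -0.332, 0.003], [0.503, -0.287, 0.07], [0.533, -0.27, 0.11]]
top agate_tumbler 0.69 [342. 235.] 582 [[0.37, -0.226, 0.01], [0.397, -0.202, 0.053], [0.428, -0.166, 0.11]]
top candle_tumbler 0.94 [149. 198.] 617 [[0.485, 0.32, 0.001], [0.517, 0.352, 0.045], [0.548, 0.383, 0.076]]
top humidor 0.98 [256. 171.] 11853 [[0.439, -0.104, 0.008], [0.595, 0.045, 0.055], [0.678, 0.192, 0.301]]
top humidor_lid 0.55 [249. 130.] 3489 [[0.617, -0.087, 0.097], [0.653, 0.054, 0.298], [0.684, 0.195, 0.302]]
```

Run:
```python
import cv2
a=cv2.imread("pics/side0.png");b=cv2.imread("pics/top0.png")
c=cv2.resize(a[170:300,110:240],None,fx=3,fy=3,interpolation=2);d=cv2.resize(b[160:290,300:430],None,fx=3,fy=3,interpolation=2)
cv2.imwrite("pics/crop0.png",cv2.hconcat([c,d]))
cv2.imwrite("pics/both0.png",cv2.resize(cv2.hconcat([a,b])[80:330],(800,195)))
```

```text
(no output)
```

View pics/crop0.png

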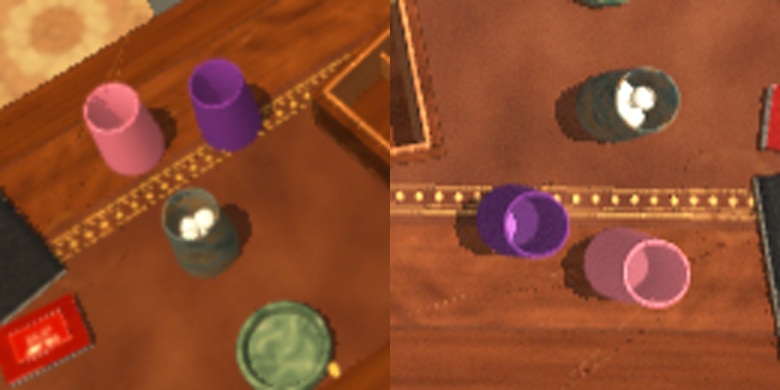

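View pics/top0.png

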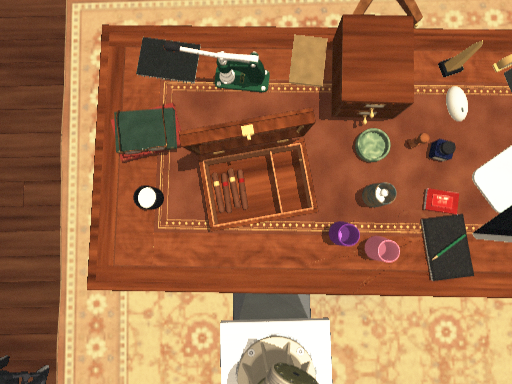

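Candidates for the tumbler in the top view: blue/brown banded with white balls at (380,195), purple at (342,235) and pink at (381,250). The side view shows the same three at (174,255), (184,206) and (153,213). The crop confirms the banded one with balls, to the right of the humidor. The lid stands upright and the candle is at (149,198). Next I measure precisely.

Run:
```python
from h import *
D={n:np.load(f"/tmp/{n}0.npz") for n in("side","top")}
def near(n,c,r):
    p,u,v=pts(n,D[n]["d"]); k=(np.hypot(p[:,0]-c[0],p[:,1]-c[1])<r); return p[k]
for n in D:
  for nm,c in(("agate",(.508,-.302)),("purple",(.402,-.2)),("pink",(.357,-.303))):
    p=near(n,c,.05); q=p[(p[:,2]>.1)&(p[:,2]<.118)]
    (cx,cy),r=cv2.minEnclosingCircle(q[:,:2].astype(np.float32)); print(n,nm,len(q),round(cx,4),round(cy,4),round(r,4),"zmax",p[:,2].max().round(4))
  # humidor rim
  p,u,v=pts(n,D[n]["d"]); k=(abs(p[:,2]-.091)<.005)&(p[:,0]>.4)&(p[:,0]<.75)&(p[:,1]>-.2)&(p[:,1]<.25)
  rect=cv2.minAreaRect(p[k][:,:2].astype(np.float32)); print(n,"rim",k.sum(),rect)
  print(cv2.boxPoints(rect).round(3).tolist())
  k=(p[:,2]>.2)&(p[:,2]<.33)&(p[:,0]>.55)&(p[:,0]<.75)&(p[:,1]>-.13)&(p[:,1]<.22)
  print("lid top",np.round(np.percentile(p[k],[1,50,99],axis=0),3).tolist())
  # tall stuff
  k=(p[:,2]>.12)&(p[:,2]<.6)&(p[:,0]>.2); g=np.round(p[k][:,:2]/.1).astype(int); uu,ct=np.unique(g,axis=0,return_counts=True)
  print([(a*.1).round(1).tolist()+[int(b)] for a,b in zip(uu,ct) if b>30])
```

```text
side agate 84 0.5075 -0.306 0.0309 zmax 0.1129
side purple 76 0.4001 -0.2027 0.0305 zmax 0.1152
side pink 78 0.3546 -0.305 0.0304 zmax 0.1123
side rim 387 ((0.5438001155853271, 0.0005807429552078247), (0.29499542713165283, 0.36441582441329956), 8.160233497619629)
[[0.3720000088214874, 0.1599999964237213], [0.42399999499320984, -0.20100000500679016], [0.7160000205039978, -0.1589999943971634], [0.6639999747276306, 0.20200000703334808]]
lid top [[0.619, -0.095, 0.202], [0.662, 0.037, 0.294], [0.694, 0.198, 0.303]]
[[0.4, -0.6, 2235], [0.4, -0.5, 812], [0.5, -0.8, 382], [0.5, -0.7, 3029], [0.5, -0.6, 1419], [0.6, -0.8, 1027], [0.6, 0.0, 122], [0.6, 0.1, 256], [0.6, 0.2, 224], [0.7, -0.4, 37], [0.7, -0.3, 81], [0.7, -0.1, 681], [0.7, 0.0, 954], [0.7, 0.1, 716], [0.7, 0.2, 251], [0.8, -0.4, 470], [0.8, -0.3, 1368], [0.8, -0.2, 741], [0.9, -0.4, 612], [0.9, -0.3, 1508], [0.9, -0.2, 732], [0.9, 0.0, 152], [0.9, 0.1, 243], [0.9, 0.2, 165], [0.9, 0.3, 35], [1.0, -0.4, 109], [1.0, -0.3, 565], [1.0, -0.2, 284]]
top agate 121 0.5058 -0.3029 0.03 zmax 0.1152
top purple 109 0.3987 -0.1996 0.0295 zm
[... 188 characters left out ...]
406669617, -0.19499999284744263], [0.7490000128746033, -0.20000000298023224], [0.7549999952316284, 0.19599999487400055], [0.4099999964237213, 0.20100000500679016]]
lid top [[0.613, -0.091, 0.219], [0.648, 0.054, 0.299], [0.682, 0.199, 0.302]]
[[0.4, -0.6, 277], [0.4, -0.5, 465], [0.6, 0.0, 251], [0.6, 0.1, 558], [0.6, 0.2, 482], [0.7, -0.4, 79], [0.7, -0.3, 252], [0.7, -0.2, 107], [0.7, -0.1, 413], [0.7, 0.0, 538], [0.7, 0.1, 215], [0.8, -0.4, 437], [0.8, -0.3, 1399], [0.8, -0.2, 908], [0.9, -0.6, 53], [0.9, -0.5, 55], [0.9, -0.4, 512], [0.9, -0.3, 1355], [0.9, -0.2, 793], [0.9, 0.0, 163], [0.9, 0.1, 426], [0.9, 0.2, 210], [0.9, 0.3, 65], [1.0, -0.4, 159], [1.0, -0.3, 433], [1.0, -0.2, 268]]
```

Run:
```python
from h import *
from scipy.optimize import minimize
for n in("side","top"):
  d=np.load(f"/tmp/{n}0.npz")["d"]; env.read_camera(n)
  m=env.outline_of(n,"humidor")[0]["mask"]; p,u,v=pts(n,d,m)
  q=p[(abs(p[:,2]-.091)<.006)]
  def cost(s,full=False):
    c,sn=np.cos(s[2]),np.sin(s[2]); x=(q[:,0]-s[0])*c+(q[:,1]-s[1])*sn; y=-(q[:,0]-s[0])*sn+(q[:,1]-s[1])*c
    e=np.abs(np.maximum(abs(x)-.098,abs(y)-.142))  # distance to wall centre line
    e=np.maximum(e-.006,0); return np.minimum(e,.02).mean()
  best=min((minimize(cost,[x,y,w],method="Nelder-Mead",options=dict(xatol=1e-5,fatol=1e-8)) for x in(.55,.57,.59) for y in(.02,.04,.06) for w in(.1,.2,.25)),key=lambda r:r.fun)
  print(n,len(q),best.x.round(4),best.fun)
  s=best.x;c,sn=np.cos(s[2]),np.sin(s[2]);Rz=np.array([[c,-sn],[sn,c]])
  for nm,h in(("bay",(-.001,-.0945)),("hinge",(.106,0)),("FR corner",(-.106,-.15)),("FL",(-.106,.15))): print(nm,(s[:2]+Rz@h).round(4))
  l=p[p[:,2]>.12]; hx=(l[:,:2]-s[:2])@Rz; print("lid hx, z:",[(zz,np.percentile(hx[abs(l[:,2]-zz)<.01,0],[2,50,98]).round(3).tolist(),int((abs(l[:,2]-zz)<.01).sum())) for zz in(.15,.2,.25,.29,.3)],l[:,2].max())
```

```text
side 479 [0.5469 0.037  0.1583] 0.0015981731789069934
bay [ 0.5608 -0.0565]
hinge [0.6516 0.0537]
FR corner [ 0.4658 -0.1278]
FL [0.4186 0.1684]
lid hx, z: [(0.15, [0.107, 0.134, 0.136], 208), (0.2, [0.103, 0.129, 0.132], 222), (0.25, [0.099, 0.125, 0.127], 244), (0.29, [0.086, 0.107, 0.123], 1165), (0.3, [0.087, 0.106, 0.122], 1263)] 0.30513853405093205
top 61 [0.558  0.0395 0.1484] 0.0007472200713388303
bay [ 0.571  -0.0541]
hinge [0.6628 0.0552]
FR corner [ 0.4754 -0.1245]
FL [0.431  0.1722]
lid hx, z: [(0.15, [0.086, 0.093, 0.108], 26), (0.2, [0.082, 0.087, 0.096], 27), (0.25, [0.078, 0.08, 0.086], 15), (0.29, [0.075, 0.088, 0.108], 1657), (0.3, [0.075, 0.091, 0.108], 2178)] 0.30361302401689666
```

Run:
```python
from h import *
out=[]
for n in("side","top"):
  im=cv2.resize(np.load(f"/tmp/{n}0.npz")["im"],None,fx=3,fy=3,interpolation=cv2.INTER_CUBIC)
  for s,col in(((.5469,.037,.1583),(0,255,0)),((.558,.0395,.1484),(255,255,0))):
    c,sn=np.cos(s[2]),np.sin(s[2])
    for z,hx,hy in((.091,.106,.15),(.091,.09,.134)):
      P=[[s[0]+c*x-sn*y,s[1]+sn*x+c*y,z] for x,y in((-hx,-hy),(-hx,hy),(hx,hy),(hx,-hy))]
      cv2.polylines(im,[np.round(proj(n,P)*3+1).astype(int)],True,col,1)
  out.append(im[300:720,560:960] if n=="top" else im[360:780,550:950])
cv2.imwrite("pics/ov.png",cv2.hconcat(out))
```

```text
(no output)
```

View pics/ov.png

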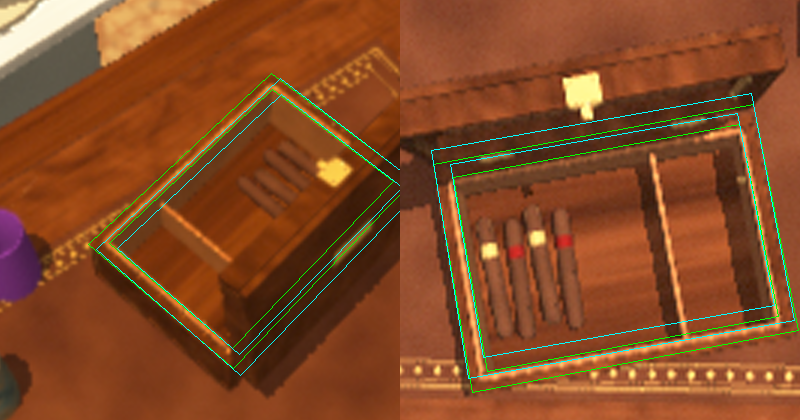

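```bash
cat >> h.py <<'E'
def ori(yaw,pitch,roll=0):
    """tool z at yaw, pitch below horizontal (deg), tool y to the left, then roll about tool z"""
    a,p=np.radians([yaw,pitch]); z=np.array([np.cos(p)*np.cos(a),np.cos(p)*np.sin(a),-np.sin(p)])
    y=np.array([-np.sin(a),np.cos(a),0]); 
    return R.from_matrix(np.c_[np.cross(y,z),y,z])*R.from_rotvec([0,0,np.radians(roll)])
def cur():
    s=env.get_state(); q=s["orientation"]; return np.array(s["tcp_pos"]),R.from_quat([*q[1:],q[0]])
def plan(wps,start=None):
    """wps: list of (pos, Rotation or None); prints travel/rot numbers of each call"""
    p,r=start or cur()
    for P,Q in wps:
        P=np.array(P,float); Q=r if Q is None else Q
        D=r.inv().apply(P-p); W=(r.inv()*Q).as_rotvec()
        n=int(np.ceil(max(np.abs(D).max()/.12,np.abs(W).max()/np.radians(60),.01)-1e-6)); p0,r0=p,r
        for i in range(1,n+1):
            tp=p0+(P-p0)*i/n; tr=r0*R.from_rotvec(W*i/n)
            d=np.round(r.inv().apply(tp-p)/.12,2); w=np.round((r.inv()*tr).as_rotvec()/np.radians(60),2)
            p=p+r.apply(d*.12); r=r*R.from_rotvec(w*np.radians(60))
            rows=max(np.linalg.norm(d)*.12/.05,np.linalg.norm(w)*60/8.59)
            print("T",d.tolist(),"R",w.tolist(),"rows",round(rows,1),"->",p.round(3).tolist())
    return p,r
E
python3 - <<'E'
from h import *
plan([((.33,.40,.30),None),((.44,0,.33),None),((.46,-.20,.29),ori(-75,30)),((.507,-.304,.20),None),((.507,-.304,.072),None)])
E
```

```text
T [-0.93, -0.45, -0.21] R [0.0, 0.0, 0.0] rows 2.5 -> [0.234, 0.479, 0.276]
T [-0.94, -0.45, -0.2] R [0.0, 0.0, 0.0] rows 2.5 -> [0.33, 0.399, 0.3]
T [-0.42, -0.75, -0.06] R [0.0, 0.0, 0.0] rows 2.1 -> [0.357, 0.3, 0.307]
T [-0.42, -0.76, -0.07] R [0.0, 0.0, 0.0] rows 2.1 -> [0.384, 0.199, 0.315]
T [-0.43, -0.75, -0.06] R [0.0, 0.0, 0.0] rows 2.1 -> [0.413, 0.1, 0.322]
T [-0.42, -0.75, -0.06] R [0.0, 0.0, 0.0] rows 2.1 -> [0.44, 0.0, 0.329]
T [-0.28, -0.79, 0.16] R [0.27, -0.45, 0.46] rows 4.9 -> [0.45, -0.1, 0.31]
T [-0.43, -0.5, 0.54] R [0.26, -0.45, 0.46] rows 4.8 -> [0.46, -0.2, 0.289]
T [0.09, 0.07, 0.59] R [0.0, 0.0, 0.0] rows 1.4 -> [0.483, -0.251, 0.245]
T [0.09, 0.08, 0.6] R [0.0, 0.0, 0.0] rows 1.5 -> [0.507, -0.304, 0.199]
T [0.92, -0.0, 0.53] R [0.0, 0.0, 0.0] rows 2.5 -> [0.507, -0.304, 0.072]
```

```bash
P="python3 -m pendant"
python3 -m pendant '[{"travel":[-0.93,-0.45,-0.21],"rot":[0,0,0],"fingers":1},{"travel":[-0.93,-0.45,-0.21],"rot":[0,0,0],"fingers":1},{"travel":[-0.93,-0.45,-0.21],"rot":[0,0,0],"fingers":1}]'
python3 -m pendant '[{"travel":[-0.94,-0.45,-0.2],"rot":[0,0,0],"fingers":1},{"travel":[-0.94,-0.45,-0.2],"rot":[0,0,0],"fingers":1},{"travel":[-0.94,-0.45,-0.2],"rot":[0,0,0],"fingers":1}]'
for k in 1; do
python3 -m pendant '[{"travel":[-0.42,-0.75,-0.06],"rot":[0,0,0],"fingers":1},{"travel":[-0.42,-0.75,-0.06],"rot":[0,0,0],"fingers":1},{"travel":[-0.84,-1,-0.13],"rot":[0,0,0],"fingers":1},{"travel":[-0.84,-1,-0.13],"rot":[0,0,0],"fingers":1}]'
python3 -m pendant '[{"travel":[-0.2,-0.9,-0.06],"rot":[0,0,0],"fingers":1},{"travel":[-0.2,-0.9,-0.06],"rot":[0,0,0],"fingers":1},{"travel":[-0.2,-0.9,-0.06],"rot":[0,0,0],"fingers":1}]'
done
python3 - <<'E'
from h import *
st()
plan([((.44,0,.33),None),((.46,-.20,.29),ori(-75,30)),((.507,-.304,.20),None),((.507,-.304,.072),None)])
E
```

```text
clock: 1.0
tcp_pos: [0.2354, 0.4774, 0.2764]
orientation: [0.001, 0.122, 0.993, 0.0]
wrist_force: [-0.3, -0.1, -0.9]
finger_gap: 0.0857
grip_force: 0.0
clock: 1.3
tcp_pos: [0.3325, 0.3975, 0.3005]
orientation: [0.001, 0.122, 0.992, 0.0]
wrist_force: [-0.1, 0.5, 0.2]
finger_gap: 0.0854
grip_force: 0.0
clock: 1.7
tcp_pos: [0.4016, 0.2557, 0.316]
orientation: [0.001, 0.124, 0.992, 0.0]
wrist_force: [-0.8, 1.3, 0.1]
finger_gap: 0.0854
grip_force: 0.0
clock: 2.0
tcp_pos: [0.3962, 0.1452, 0.3227]
orientation: [0.0, 0.123, 0.992, -0.0]
wrist_force: [-0.5, 0.5, -0.2]
finger_gap: 0.0853
grip_force: 0.0
clock 2.0
joint_pos [ 1.610e-01  2.100e-03 -1.505e-01  1.418e+00 -8.000e-04  4.078e-01]
tcp_pos [0.3962 0.1452 0.3227]
orientation [ 2.000e-04  1.231e-01  9.924e-01 -3.000e-04]
wrist_force [-0.5316  0.5356 -0.2045]
finger_gap 0.0853
grip_force 0.0
T [-0.32, -0.54, -0.03] R [0.0, 0.0, 0.0] rows 1.5 -> [0.418, 0.073, 0.326]
T [-0.33, -0.54, -0.03] R [0.0, 0.0, 0.0] rows 1.5 -> [0.44, 0.0, 0.33]
T [-0.28, -0.79, 0.17] R [0.26, -0.45, 0.46] rows 4.8 -> [0.45, -0.1, 0.31]
T [-0.44, -0.51, 0.53] R [0.27, -0.45, 0.46] rows 4.9 -> [0.459, -0.2, 0.29]
T [0.09, 0.08, 0.59] R [0.0, 0.0, 0.0] rows 1.4 -> [0.483, -0.252, 0.245]
T [0.09, 0.08, 0.6] R [0.0, 0.0, 0.0] rows 1.5 -> [0.507, -0.304, 0.199]
T [0.92, 0.0, 0.53] R [0.0, 0.0, 0.0] rows 2.5 -> [0.507, -0.304, 0.072]
```

```bash
python3 -m pendant '[{"travel":[-0.32,-0.54,-0.03],"rot":[0,0,0],"fingers":1},{"travel":[-0.65,-1,-0.06],"rot":[0,0,0],"fingers":1},{"travel":[-0.65,-1,-0.06],"rot":[0,0,0],"fingers":1},{"travel":[-0.65,-1,-0.06],"rot":[0,0,0],"fingers":1}]'
python3 -m pendant '[{"travel":[-0.28,-0.79,0.17],"rot":[0.26,-0.45,0.46],"fingers":1},{"travel":[-0.28,-0.79,0.17],"rot":[0.26,-0.45,0.46],"fingers":1},{"travel":[-0.28,-0.79,0.17],"rot":[0.26,-0.45,0.46],"fingers":1},{"travel":[-0.28,-0.79,0.17],"rot":[0.26,-0.45,0.46],"fingers":1},{"travel":[-0.28,-0.79,0.17],"rot":[0.26,-0.45,0.46],"fingers":1}]'
python3 -m pendant '[{"travel":[-0.44,-0.51,0.53],"rot":[0.27,-0.45,0.46],"fingers":1},{"travel":[-0.44,-0.51,0.53],"rot":[0.27,-0.45,0.46],"fingers":1},{"travel":[-0.44,-0.51,0.53],"rot":[0.27,-0.45,0.46],"fingers":1},{"travel":[-0.44,-0.51,0.53],"rot":[0.27,-0.45,0.46],"fingers":1},{"travel":[-0.44,-0.51,0.53],"rot":[0.27,-0.45,0.46],"fingers":1},{"travel":[-0.44,-0.51,0.53],"rot":[0.27,-0.45,0.46],"fingers":1}]' >/dev/null
python3 - <<'E'
from h import *
st(); p,r=cur(); print((ori(-75,30).inv()*r).as_rotvec(True))
plan([((.507,-.304,.20),ori(-75,30)),((.507,-.304,.072),None)])
E
```

```text
clock: 2.4
tcp_pos: [0.4454, 0.0094, 0.3293]
orientation: [0.001, 0.124, 0.992, -0.0]
wrist_force: [-1.1, 0.3, -0.2]
finger_gap: 0.0852
grip_force: 0.0
clock: 2.9
tcp_pos: [0.4527, -0.0866, 0.3093]
orientation: [0.215, 0.349, 0.898, -0.16]
wrist_force: [0.2, 0.7, -0.2]
finger_gap: 0.0853
grip_force: 0.0
clock 3.5
joint_pos [-0.0773 -0.0688 -0.7097  0.4116 -0.9513  0.9566]
tcp_pos [ 0.4633 -0.1853  0.2863]
orientation [ 0.3945  0.5267  0.689  -0.3036]
wrist_force [-0.187  -0.3214 -0.8247]
finger_gap 0.0856
grip_force 0.0
[-0.02473108  0.28991046 -0.19709722]
T [0.05, 0.05, 0.63] R [0.0, -0.0, 0.0] rows 1.5 -> [0.485, -0.244, 0.243]
T [0.04, 0.05, 0.64] R [0.0, -0.0, 0.0] rows 1.5 -> [0.508, -0.304, 0.2]
T [0.92, -0.0, 0.54] R [0.0, 0.0, -0.0] rows 2.6 -> [0.507, -0.304, 0.072]
```

```bash
python3 -m pendant '[{"travel":[0.05,0.05,0.63],"rot":[0,0,0],"fingers":1},{"travel":[0.05,0.05,0.63],"rot":[0,0,0],"fingers":1},{"travel":[0.09,0.1,1],"rot":[0,0,0],"fingers":1},{"travel":[0.09,0.1,1],"rot":[0,0,0],"fingers":1}]' >/dev/null
python3 -m pendant '[{"travel":[0,0,0.27],"rot":[0,0,0],"fingers":1},{"travel":[0,0,0.27],"rot":[0,0,0],"fingers":1},{"travel":[0,0,0.27],"rot":[0,0,0],"fingers":1}]'
python3 - <<'E'
from h import *
s=st()
im,d=env.read_camera("side");im2,_=env.read_camera("top")
cv2.imwrite("pics/pre.png",cv2.hconcat([cv2.resize(a,None,fx=3,fy=3) for a in(im[180:310,110:240],im2[130:260,300:430])]))
plan([((.507,-.304,.10),ori(-75,30)),((.507,-.304,.072),None)])
E
```

```text
clock: 4.2
tcp_pos: [0.5076, -0.3063, 0.2033]
orientation: [0.395, 0.528, 0.688, -0.303]
wrist_force: [-0.6, 0.2, -0.9]
finger_gap: 0.0856
grip_force: 0.0
clock 4.2
joint_pos [-0.3381  0.1229 -0.8309 -0.1517 -0.7943  0.6357]
tcp_pos [ 0.5076 -0.3063  0.2033]
orientation [ 0.3951  0.5282  0.6877 -0.3034]
wrist_force [-0.6246  0.1644 -0.9236]
finger_gap 0.0856
grip_force 0.0
T [0.76, -0.0, 0.42] R [0.0, -0.0, -0.0] rows 2.1 -> [0.507, -0.304, 0.1]
T [0.2, -0.0, 0.12] R [0.0, 0.0, 0.0] rows 0.6 -> [0.508, -0.304, 0.072]
```

View pics/pre.png

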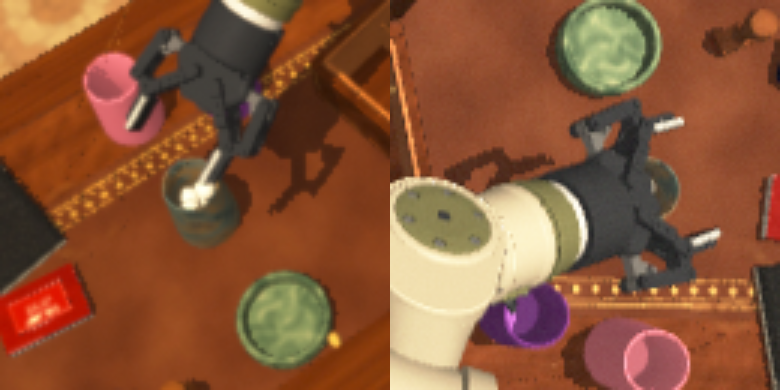

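The gripper straddles the banded tumbler: left crop tumbler at (200,200) with its balls, right crop at (660,190). The wrist hangs near the purple one, so I check that clearance.

Run:
```python
from h import *
for n in("side","top"):
  im,d=env.read_camera(n); p,u,v=pts(n,d)
  for x in np.arange(.36,.54,.03):
    row=[]
    for y in np.arange(-.27,0.05,.03):
      k=(abs(p[:,0]-x)<.015)&(abs(p[:,1]-y)<.015)&(p[:,2]>.125)
      row.append(f"{p[k,2].min():.2f}-{p[k,2].max():.2f}" if k.sum()>2 else "   -   ")
    print(n,round(x,2),row)
```

```text
side 0.36 ['   -   ', '   -   ', '   -   ', '   -   ', '   -   ', '   -   ', '0.36-0.51', '0.46-0.51', '0.48-0.52', '0.48-0.52', '   -   ']
side 0.39 ['   -   ', '   -   ', '   -   ', '   -   ', '   -   ', '   -   ', '0.32-0.48', '0.43-0.49', '0.42-0.50', '0.42-0.51', '   -   ']
side 0.42 ['0.22-0.26', '0.24-0.26', '   -   ', '   -   ', '0.31-0.33', '0.32-0.41', '0.33-0.43', '0.41-0.45', '0.40-0.47', '0.44-0.47', '   -   ']
side 0.45 ['0.22-0.25', '0.24-0.29', '0.28-0.31', '0.29-0.33', '0.32-0.35', '0.34-0.41', '0.38-0.42', '0.39-0.43', '0.40-0.42', '   -   ', '   -   ']
side 0.48 ['0.22-0.26', '0.25-0.30', '0.26-0.31', '0.30-0.33', '0.31-0.35', '0.29-0.38', '0.31-0.39', '0.36-0.40', '0.37-0.40', '   -   ', '   -   ']
side 0.51 ['0.24-0.25', '0.22-0.29', '0.25-0.31', '0.25-0.32', '0.27-0.33', '0.29-0.33', '0.34-0.36', '0.35-0.37', '   -   ', '   -   ', '   -   ']
side 0.54 ['0.21-0.25', '0.21-0.26', '0.24-0.26', '   -   ', '   -   ', '   -   ', '   -   ', '   -   ', '   -   ', '   -   ', '   -   ']
top 0.36 ['   -   ', '   -   ', '   -   ', '   -   ', '   -   ', '   -   ', '0.47-0.51
[... 222 characters left out ...]
-0.27', '   -   ', '   -   ', '0.30-0.34', '0.31-0.41', '0.39-0.43', '0.41-0.45', '0.32-0.47', '0.35-0.47', '   -   ']
top 0.45 ['0.22-0.26', '0.25-0.29', '0.27-0.31', '0.28-0.33', '0.31-0.35', '0.34-0.40', '0.38-0.41', '0.39-0.42', '0.32-0.42', '   -   ', '   -   ']
top 0.48 ['0.23-0.26', '0.25-0.30', '0.29-0.31', '0.30-0.33', '0.32-0.35', '0.32-0.38', '0.35-0.39', '0.36-0.40', '0.37-0.40', '   -   ', '   -   ']
top 0.51 ['0.24-0.25', '0.25-0.29', '0.25-0.31', '0.27-0.32', '0.29-0.33', '0.30-0.32', '0.34-0.36', '0.35-0.37', '   -   ', '   -   ', '   -   ']
top 0.54 ['0.21-0.25', '0.22-0.26', '0.24-0.27', '   -   ', '   -   ', '   -   ', '   -   ', '   -   ', '   -   ', '   -   ', '   -   ']
```

```bash
python3 -m pendant '[{"travel":[0.3,0,0.17],"rot":[0,0,0],"fingers":1},{"travel":[0.6,0,0.34],"rot":[0,0,0],"fingers":1},{"travel":[0.76,0,0.42],"rot":[0,0,0],"fingers":1},{"travel":[0.88,0,0.5],"rot":[0,0,0],"fingers":1},{"travel":[0.88,0,0.5],"rot":[0,0,0],"fingers":1},{"travel":[0.88,0,0.5],"rot":[0,0,0],"fingers":1}]'
python3 - <<'E'
from h import *
st();plan([((.507,-.304,.081),None)])
E
```

```text
clock: 5.0
tcp_pos: [0.5077, -0.3051, 0.0821]
orientation: [0.396, 0.528, 0.687, -0.304]
wrist_force: [-0.1, 0.9, 0.5]
finger_gap: 0.0854
grip_force: 0.0
clock 5.0
joint_pos [-0.3351  0.3968 -0.9495 -0.5434 -0.7972  0.6384]
tcp_pos [ 0.5077 -0.3051  0.0821]
orientation [ 0.3956  0.5282  0.6873 -0.3036]
wrist_force [-0.0872  0.8862  0.4659]
finger_gap 0.0854
grip_force 0.0
T [0.01, -0.0, -0.0] R [0.0, 0.0, 0.0] rows 0.0 -> [0.508, -0.304, 0.081]
```

```bash
python3 -m pendant '[{"travel":[0,0,0],"rot":[0,0,0],"fingers":-1},{"travel":[0,0,0],"rot":[0,0,0],"fingers":-1},{"travel":[0,0,0],"rot":[0,0,0],"fingers":-1},{"travel":[0,0,0],"rot":[0,0,0],"fingers":-1},{"travel":[0,0,0],"rot":[0,0,0],"fingers":-1},{"travel":[0,0,0],"rot":[0,0,0],"fingers":-1},{"travel":[0,0,0],"rot":[0,0,0],"fingers":-1},{"travel":[0,0,0],"rot":[0,0,0],"fingers":-1}]' 50
python3 -m pendant '[{"travel":[-0.22,0,-0.12],"rot":[0,0,0],"fingers":-1},{"travel":[-0.44,0,-0.25],"rot":[0,0,0],"fingers":-1},{"travel":[-0.66,0,-0.38],"rot":[0,0,0],"fingers":-1},{"travel":[-0.88,0,-0.5],"rot":[0,0,0],"fingers":-1},{"travel":[-0.88,0,-0.5],"rot":[0,0,0],"fingers":-1}]'
python3 - <<'E'
from h import *
st()
E
```

```text
clock: 5.8
tcp_pos: [0.5081, -0.3057, 0.084]
orientation: [0.397, 0.529, 0.686, -0.304]
wrist_force: [-1.5, 3.7, 5.3]
finger_gap: 0.0591
grip_force: 53.5
clock: 6.3
tcp_pos: [0.5096, -0.3072, 0.2088]
orientation: [0.399, 0.529, 0.685, -0.302]
wrist_force: [1.2, 0.1, -3.9]
finger_gap: 0.0598
grip_force: 55.8
clock 6.3
joint_pos [-0.3382  0.117  -0.8274 -0.1524 -0.7948  0.636 ]
tcp_pos [ 0.5096 -0.3072  0.2088]
orientation [ 0.3993  0.5291  0.6851 -0.3022]
wrist_force [ 1.2403  0.0659 -3.8697]
finger_gap 0.0598
grip_force 55.8046
```

```bash
cat >> h.py <<'E'
H=(.549,.038,.157)
def hum(x,y,z):
    c,s=np.cos(H[2]),np.sin(H[2]); return np.array([H[0]+c*x-s*y,H[1]+s*x+c*y,z])
def tumb(r,a0,up=.027,rad=.0285):
    """axis in world, lowest-lip offset from TCP"""
    a=r.apply(a0); w=-np.array([0,0,1.])+a[2]*a; w/=max(np.linalg.norm(w),1e-6); return a,a*up+w*rad
E
python3 - <<'E'
from h import *
p,r=cur(); a0=r.inv().apply([0,0,1]); print(a0)
a0=ori(-75,30).inv().apply([0,0,1])
for yaw in(-75,-60):
 for pit in(30,20,10):
  for roll in(-70,-100,-130,-155):
   a,l=tumb(ori(yaw,pit,roll),a0); print(yaw,pit,roll,"tilt",round(np.degrees(np.arccos(a[2]))),"az",round(np.degrees(np.arctan2(a[1],a[0]))),l.round(3))
E
```

```text
[-0.86682281  0.00851642 -0.49854357]
-75 30 -70 tilt 60 az 34 [ 0.031  0.021 -0.011]
-75 30 -100 tilt 83 az 46 [ 0.021  0.022 -0.025]
-75 30 -130 tilt 103 az 62 [ 0.009  0.017 -0.034]
-75 30 -155 tilt 115 az 81 [ 0.002  0.012 -0.037]
-75 20 -70 tilt 63 az 39 [ 0.029  0.023 -0.013]
-75 20 -100 tilt 88 az 46 [ 0.019  0.02  -0.028]
-75 20 -130 tilt 111 az 60 [ 0.008  0.013 -0.036]
-75 20 -155 tilt 125 az 79 [ 0.001  0.006 -0.039]
-75 10 -70 tilt 68 az 43 [ 0.026  0.025 -0.016]
-75 10 -100 tilt 94 az 46 [ 0.017  0.018 -0.03 ]
-75 10 -130 tilt 117 az 57 [ 0.006  0.009 -0.038]
-75 10 -155 tilt 133 az 75 [ 0.     0.    -0.039]
-60 30 -70 tilt 60 az 49 [ 0.025  0.029 -0.011]
-60 30 -100 tilt 83 az 61 [ 0.015  0.026 -0.025]
-60 30 -130 tilt 103 az 77 [ 0.004  0.019 -0.034]
-60 30 -155 tilt 115 az 96 [-0.001  0.012 -0.037]
-60 20 -70 tilt 63 az 54 [ 0.022  0.03  -0.013]
-60 20 -100 tilt 88 az 61 [ 0.013  0.024 -0.028]
-60 20 -130 tilt 111 az 75 [ 0.004  0.015 -0.036]
-60 20 -155 tilt 125 az 94 [-0.     0.006 -0.039]
-60 10 -70 tilt 68 az 58 [ 0.019  0.03  -0.016]
-60 10 -100 tilt 94 az 61 [ 0.012  0.022 -0.03 ]
-60 10 -130 tilt 117 az 72 [ 0.003  0.01  -0.038]
-60 10 -155 tilt 133 az 90 [ 0.     0.    -0.039]
```

Run:
```python
from h import *
a0=ori(-75,30).inv().apply([0,0,1])
L=hum(-.04,-.108,0); print(L)
w=[((.505,-.20,.235),ori(-75,30))]
for pit,roll,z in((30,-20,.20),(28,-40,.175),(24,-70,.155),(20,-90,.135),(16,-105,.12),(12,-125,.105),(10,-155,.10)):
  r=ori(-75,pit,roll); a,l=tumb(r,a0); w.append((L+[0,0,z]-l,r)); print(w[-1][0].round(3),np.degrees(np.arccos(a[2])).round())
plan(w)
```

```text
[ 0.5263784  -0.07492592  0.        ]
[ 0.493 -0.087  0.183] 17.0
[ 0.492 -0.093  0.169] 35.0
[ 0.497 -0.098  0.167] 62.0
[ 0.504 -0.097  0.158] 80.0
[ 0.51  -0.093  0.151] 94.0
[ 0.518 -0.086  0.142] 112.0
[ 0.526 -0.075  0.139] 133.0
T [0.25, 0.2, -0.86] R [0.0, 0.0, -0.01] rows 2.2 -> [0.506, -0.2, 0.234]
T [0.84, 0.15, -0.6] R [0.0, 0.0, -0.33] rows 2.5 -> [0.493, -0.087, 0.183]
T [0.08, 0.0, 0.1] R [0.02, -0.03, -0.33] rows 2.3 -> [0.492, -0.093, 0.169]
T [-0.03, 0.02, 0.05] R [0.05, -0.04, -0.5] rows 3.5 -> [0.497, -0.098, 0.167]
T [-0.03, 0.08, 0.03] R [0.07, -0.01, -0.34] rows 2.4 -> [0.504, -0.096, 0.159]
T [-0.05, 0.07, 0.01] R [0.06, 0.01, -0.25] rows 1.8 -> [0.509, -0.093, 0.151]
T [-0.11, 0.05, -0.01] R [0.06, 0.03, -0.33] rows 2.4 -> [0.519, -0.087, 0.142]
T [-0.09, -0.02, -0.07] R [0.02, 0.03, -0.5] rows 3.5 -> [0.527, -0.075, 0.14]
```

```bash
cat > pour.py <<'E'
from h import *
import sys
a0=ori(-75,30).inv().apply([0,0,1]); L=hum(-.04,-.108,0)
def W(S):
  w=[]
  for pit,roll,z in S:
    r=ori(-75,pit,roll); a,l=tumb(r,a0); w.append((L+[0,0,z]-l,r))
  return w
if __name__=="__main__":
  st(); plan(eval(sys.argv[1])+W(eval(sys.argv[2])))
E
python3 -m pendant '[{"travel":[0.12,0.1,-0.43],"rot":[0,0,0],"fingers":-1},{"travel":[0.25,0.2,-0.86],"rot":[0,0,0],"fingers":-1},{"travel":[0.25,0.2,-0.86],"rot":[0,0,0],"fingers":-1},{"travel":[0.25,0.2,-0.86],"rot":[0,0,0],"fingers":-1}]'
python3 pour.py "[]" "[(30,-20,.235),(28,-40,.22),(24,-70,.165),(20,-90,.135)]"
```

```text
clock: 6.7
tcp_pos: [0.504, -0.1976, 0.2279]
orientation: [0.395, 0.527, 0.689, -0.303]
wrist_force: [0.9, 0.3, -3.8]
finger_gap: 0.0596
grip_force: 55.6
clock 6.7
joint_pos [-0.0985  0.0791 -0.7368  0.2094 -0.9398  0.9256]
tcp_pos [ 0.504  -0.1976  0.2279]
orientation [ 0.3951  0.527   0.6888 -0.3028]
wrist_force [ 0.8963  0.2942 -3.7636]
finger_gap 0.0596
grip_force 55.6463
T [0.53, 0.15, -0.75] R [0.0, -0.0, -0.33] rows 2.3 -> [0.493, -0.087, 0.218]
T [0.01, -0.02, 0.06] R [0.02, -0.03, -0.33] rows 2.3 -> [0.492, -0.093, 0.214]
T [0.17, 0.19, 0.19] R [0.06, -0.04, -0.5] rows 3.5 -> [0.498, -0.098, 0.177]
T [0.0, 0.15, 0.06] R [0.06, -0.01, -0.34] rows 2.4 -> [0.503, -0.096, 0.159]
```

```bash
python3 -m pendant '[{"travel":[0.26,0.07,-0.37],"rot":[0,0,-0.1],"fingers":-1},{"travel":[0.53,0.15,-0.75],"rot":[0,0,-0.2],"fingers":-1},{"travel":[0.53,0.15,-0.75],"rot":[0,0,-0.33],"fingers":-1},{"travel":[0.53,0.15,-0.75],"rot":[0,0,-0.33],"fingers":-1}]'
python3 -m pendant '[{"travel":[0.01,-0.02,0.06],"rot":[0.02,-0.03,-0.11],"fingers":-1},{"travel":[0.01,-0.02,0.06],"rot":[0.02,-0.03,-0.22],"fingers":-1},{"travel":[0.01,-0.02,0.06],"rot":[0.02,-0.03,-0.33],"fingers":-1},{"travel":[0.01,-0.02,0.06],"rot":[0.02,-0.03,-0.33],"fingers":-1}]'
python3 pour.py "[]" "[(24,-70,.165),(20,-90,.135),(16,-105,.12),(12,-125,.105),(10,-155,.10)]"
```

```text
clock: 7.1
tcp_pos: [0.4932, -0.0877, 0.2173]
orientation: [0.336, 0.401, 0.769, -0.367]
wrist_force: [0.6, -0.4, -3.4]
finger_gap: 0.0595
grip_force: 55.2
clock: 7.5
tcp_pos: [0.4914, -0.0969, 0.2143]
orientation: [0.277, 0.264, 0.816, -0.434]
wrist_force: [-0.1, -0.2, -3.7]
finger_gap: 0.0598
grip_force: 55.2
clock 7.5
joint_pos [ 0.1443  0.183  -0.6286  0.5553 -1.0694  0.6487]
tcp_pos [ 0.4914 -0.0969  0.2143]
orientation [ 0.2766  0.2638  0.8159 -0.4338]
wrist_force [-0.0831 -0.1813 -3.7127]
finger_gap 0.0598
grip_force 55.1782
T [0.18, 0.2, 0.16] R [0.05, -0.04, -0.51] rows 3.6 -> [0.496, -0.098, 0.177]
T [-0.01, 0.15, 0.07] R [0.07, -0.01, -0.33] rows 2.4 -> [0.504, -0.097, 0.159]
T [-0.06, 0.07, 0.01] R [0.07, 0.0, -0.25] rows 1.8 -> [0.51, -0.093, 0.15]
T [-0.1, 0.06, -0.01] R [0.06, 0.03, -0.34] rows 2.4 -> [0.519, -0.087, 0.141]
T [-0.09, -0.03, -0.07] R [0.02, 0.03, -0.5] rows 3.5 -> [0.527, -0.075, 0.14]
```

```bash
python3 -m pendant '[{"travel":[0.04,0.05,0.04],"rot":[0.01,-0.01,-0.12],"fingers":-1},{"travel":[0.09,0.1,0.08],"rot":[0.02,-0.02,-0.25],"fingers":-1},{"travel":[0.14,0.15,0.12],"rot":[0.04,-0.03,-0.38],"fingers":-1},{"travel":[0.18,0.2,0.16],"rot":[0.05,-0.04,-0.51],"fingers":-1},{"travel":[0.18,0.2,0.16],"rot":[0.05,-0.04,-0.51],"fingers":-1}]'
python3 -m pendant '[{"travel":[0,0.04,0.02],"rot":[0.02,0,-0.07],"fingers":-1},{"travel":[0,0.08,0.04],"rot":[0.04,0,-0.14],"fingers":-1},{"travel":[-0.01,0.12,0.06],"rot":[0.06,-0.01,-0.21],"fingers":-1},{"travel":[-0.01,0.15,0.07],"rot":[0.07,-0.01,-0.27],"fingers":-1},{"travel":[-0.01,0.15,0.07],"rot":[0.07,-0.01,-0.33],"fingers":-1}]'
python3 - <<'E'
from h import *
im,d=env.read_camera("side");im2,_=env.read_camera("top")
cv2.imwrite("pics/pour.png",cv2.hconcat([cv2.resize(a,None,fx=3,fy=3) for a in(im[120:250,180:310],im2[115:245,220:350])]))
import pour
p,r=cur(); a,l=tumb(r,pour.a0); print("tilt",np.degrees(np.arccos(a[2])),"lip",p+l)
E
python3 pour.py "[]" "[(16,-105,.12),(12,-125,.105),(10,-155,.10)]"
```

```text
clock: 8.0
tcp_pos: [0.496, -0.0971, 0.1763]
orientation: [0.162, 0.037, 0.839, -0.518]
wrist_force: [-0.4, 0.7, -4.0]
finger_gap: 0.0597
grip_force: 55.2
clock: 8.5
tcp_pos: [0.5043, -0.0957, 0.1593]
orientation: [0.075, -0.104, 0.813, -0.568]
wrist_force: [-0.5, 0.5, -3.7]
finger_gap: 0.0598
grip_force: 55.3
tilt 79.84254896096373 lip [ 0.52741451 -0.07404107  0.1366046 ]
clock 8.6
joint_pos [ 0.1776  0.3458 -0.704   0.3029 -1.2119 -0.2263]
tcp_pos [ 0.5044 -0.0957  0.1599]
orientation [ 0.0756 -0.1032  0.8129 -0.5682]
wrist_force [-0.9016  0.5151 -3.5484]
finger_gap 0.0599
grip_force 55.3691
T [-0.05, 0.08, 0.02] R [0.07, 0.01, -0.26] rows 1.9 -> [0.51, -0.093, 0.15]
T [-0.1, 0.05, -0.02] R [0.06, 0.02, -0.33] rows 2.3 -> [0.518, -0.086, 0.142]
T [-0.09, -0.02, -0.06] R [0.02, 0.03, -0.5] rows 3.5 -> [0.526, -0.076, 0.14]
```

View pics/pour.png

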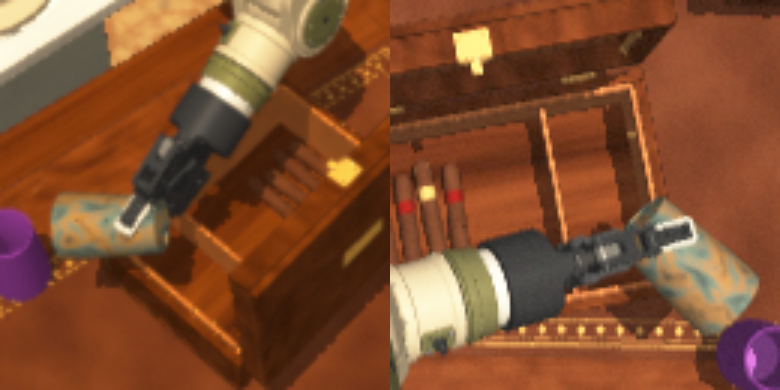

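Run:
```python
from h import *
import pour
p,r=cur(); a,l=tumb(r,pour.a0)
f=lambda n,P,o:((proj(n,P)-o)*3).round().tolist()
for n,o,k in(("side",(180,120),0),("top",(220,115),390)):
  print(n,"+",k,"lip",f(n,p+l,o),"tcp",f(n,p,o),"mouth c",f(n,p+.027*a,o),"foot c",f(n,p-.082*a,o))
  print("bay rim z.091:",[f(n,hum(x,y,.091),o)[0] for x,y in((-.09,-.134),(-.09,-.055),(.088,-.055),(.088,-.134))])
  print("partition top z.065:",[f(n,hum(x,-.052,.065),o)[0] for x in(-.09,.088)])
```

```text
side + 0 lip [[169.0, 237.0]] tcp [[138.0, 223.0]] mouth c [[163.0, 224.0]] foot c [[63.0, 220.0]]
bay rim z.091: [[120.0, 243.0], [170.0, 195.0], [291.0, 295.0], [241.0, 347.0]]
partition top z.065: [[173.0, 204.0], [292.0, 303.0]]
top + 390 lip [[240.0, 214.0]] tcp [[270.0, 238.0]] mouth c [[248.0, 215.0]] foot c [[335.0, 306.0]]
bay rim z.091: [[275.0, 268.0], [190.0, 284.0], [153.0, 93.0], [237.0, 78.0]]
partition top z.065: [[185.0, 285.0], [149.0, 99.0]]
```

```bash
sed -i 's/hum(-.04,-.108,0)/hum(-.036,-.100,0)/' pour.py
python3 pour.py "[]" "[(16,-105,.12),(12,-125,.108),(10,-155,.105)]"|tail -3
```

```text
T [-0.09, 0.1, -0.04] R [0.07, 0.01, -0.26] rows 1.9 -> [0.513, -0.085, 0.15]
T [-0.09, 0.03, -0.02] R [0.06, 0.02, -0.33] rows 2.3 -> [0.521, -0.078, 0.145]
T [-0.09, -0.04, -0.07] R [0.02, 0.03, -0.5] rows 3.5 -> [0.53, -0.067, 0.144]
```

```bash
python3 -m pendant '[{"travel":[-0.09,0.1,-0.04],"rot":[0.02,0,0],"fingers":-1},{"travel":[-0.09,0.1,-0.04],"rot":[0.03,0,-0.06],"fingers":-1},{"travel":[-0.09,0.1,-0.04],"rot":[0.04,0,-0.11],"fingers":-1},{"travel":[-0.09,0.1,-0.04],"rot":[0.05,0,-0.16],"fingers":-1},{"travel":[-0.09,0.1,-0.04],"rot":[0.06,0.01,-0.21],"fingers":-1},{"travel":[-0.09,0.1,-0.04],"rot":[0.07,0.01,-0.26],"fingers":-1},{"travel":[-0.09,0.1,-0.04],"rot":[0.07,0.01,-0.26],"fingers":-1},{"travel":[-0.09,0.1,-0.04],"rot":[0.07,0.01,-0.26],"fingers":-1},{"travel":[-0.09,0.1,-0.04],"rot":[0.07,0.01,-0.26],"fingers":-1}]'
python3 -m pendant '[{"travel":[-0.02,0,0],"rot":[0.01,0,-0.06],"fingers":-1},{"travel":[-0.03,0.01,0],"rot":[0.02,0,-0.12],"fingers":-1},{"travel":[-0.05,0.01,-0.01],"rot":[0.03,0.01,-0.18],"fingers":-1},{"travel":[-0.07,0.02,-0.01],"rot":[0.04,0.01,-0.24],"fingers":-1},{"travel":[-0.09,0.03,-0.02],"rot":[0.06,0.02,-0.33],"fingers":-1},{"travel":[-0.09,0.03,-0.02],"rot":[0.06,0.02,-0.33],"fingers":-1},{"travel":[-0.09,0.03,-0.02],"rot":[0.06,0.02,-0.33],"fingers":-1},{"travel":[-0.09,0.03,-0.02],"rot":[0.06,0.02,-0.33],"fingers":-1}]'
python3 -m pendant '[{"travel":[-0.03,-0.01,-0.02],"rot":[0,0.01,-0.12],"fingers":-1},{"travel":[-0.05,-0.02,-0.04],"rot":[0.01,0.02,-0.25],"fingers":-1},{"travel":[-0.07,-0.03,-0.06],"rot":[0.02,0.03,-0.38],"fingers":-1},{"travel":[-0.09,-0.04,-0.07],"rot":[0.02,0.03,-0.5],"fingers":-1},{"travel":[-0.09,-0.04,-0.07],"rot":[0.02,0.03,-0.5],"fingers":-1},{"travel":[-0.09,-0.04,-0.07],"rot":[0.02,0.03,-0.5],"fingers":-1},{"travel":[-0.09,-0.04,-0.07],"rot":[0.02,0.03,-0.5],"fingers":-1},{"travel":[-0.09,-0.04,-0.07],"rot":[0.02,0.03,-0.5],"fingers":-1}]'
python3 - <<'E'
from h import *
import pour
st(); p,r=cur(); a,l=tumb(r,pour.a0); print("tilt",np.degrees(np.arccos(a[2])),"lip",p+l)
for n in("side","top"):
  im,d=env.read_camera(n)
  for o in env.outline_of(n,"ball_0"):
    q,_,_=pts(n,d,o["mask"]); print(n,round(o["conf"],2),np.round(o["xy"]),np.median(q,0).round(3) if len(q) else 0)
E
```

```text
clock: 9.5
tcp_pos: [0.5127, -0.0842, 0.1504]
orientation: [-0.003, -0.208, 0.77, -0.603]
wrist_force: [0.1, 0.7, -3.3]
finger_gap: 0.0597
grip_force: 55.5
clock: 10.3
tcp_pos: [0.5207, -0.0778, 0.145]
orientation: [-0.108, -0.332, 0.703, -0.62]
wrist_force: [0.4, 0.5, -2.0]
finger_gap: 0.0595
grip_force: 55.5
clock: 11.1
tcp_pos: [0.5293, -0.0664, 0.1443]
orientation: [-0.273, -0.494, 0.585, -0.583]
wrist_force: [0.2, 0.5, -2.5]
finger_gap: 0.0596
grip_force: 55.6
clock 11.1
joint_pos [ 0.2534  0.5295 -0.6051  0.3808 -1.3974 -1.1952]
tcp_pos [ 0.5293 -0.0664  0.1443]
orientation [-0.2728 -0.4938  0.5851 -0.5826]
wrist_force [ 0.2141  0.5172 -2.5155]
finger_gap 0.0596
grip_force 55.621
tilt 133.5216725289266 lip [ 0.52931002 -0.06646584  0.1050432 ]
top 0.53 [286. 154.] [ 0.632 -0.05   0.03 ]
top 0.35 [296. 158.] [ 0.619 -0.073  0.031]
```

```bash
python3 -m pendant '[{"travel":[0,0,0],"rot":[0,0,-0.1],"fingers":-1},{"travel":[0,0,0],"rot":[0,0,0.05],"fingers":-1},{"travel":[0,0,0],"rot":[0,0,-0.1],"fingers":-1},{"travel":[0,0,0],"rot":[0,0,-0.1],"fingers":-1}]'
python3 - <<'E'
from h import *
im,d=env.read_camera("side");im2,_=env.read_camera("top")
cv2.imwrite("pics/pour2.png",cv2.hconcat([cv2.resize(a,None,fx=3,fy=3) for a in(im[120:250,180:310],im2[115:245,220:350])]))
E
```

```text
clock: 11.7
tcp_pos: [0.5294, -0.0663, 0.1442]
orientation: [0.304, 0.524, -0.558, 0.567]
wrist_force: [0.2, -0.1, -2.2]
finger_gap: 0.0595
grip_force: 55.6
```

View pics/pour2.png

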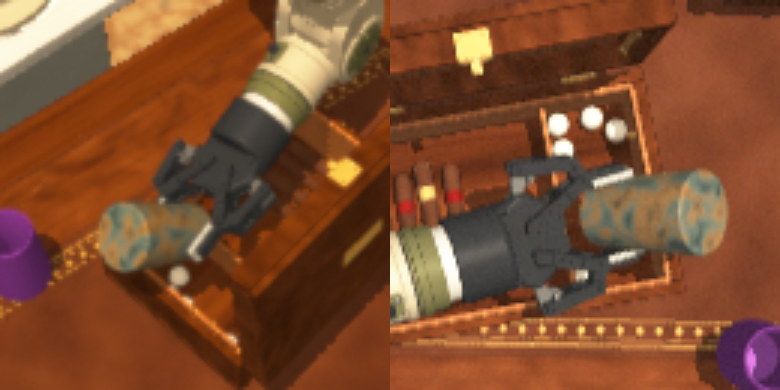

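Four balls show in the bay's rear, right crop at (558,125), (592,118), (616,130) and (562,150). One more is at (582,275), and the left crop shows one at (178,275). I raise the tumbler and count.

Run:
```python
from h import *
p,r=cur()
plan([(p+[0,0,.07],None),((.505,-.10,.24),ori(-75,25,-90)),((.507,-.20,.235),ori(-75,30,0)),((.508,-.305,.20),None)])
```

```text
T [0.54, -0.19, -0.1] R [0.0, 0.0, 0.0] rows 1.4 -> [0.53, -0.066, 0.214]
T [0.16, 0.09, 0.09] R [-0.11, -0.08, 0.59] rows 4.2 -> [0.518, -0.083, 0.227]
T [0.19, -0.03, 0.08] R [-0.11, -0.08, 0.59] rows 4.2 -> [0.505, -0.1, 0.239]
T [0.1, -0.16, 0.37] R [-0.03, 0.03, 0.75] rows 5.2 -> [0.506, -0.15, 0.238]
T [-0.05, -0.18, 0.37] R [-0.03, 0.03, 0.75] rows 5.2 -> [0.507, -0.2, 0.235]
T [-0.17, -0.22, 0.88] R [0.0, 0.0, 0.0] rows 2.2 -> [0.508, -0.305, 0.2]
```

```bash
python3 -m pendant '[{"travel":[0.27,-0.1,-0.05],"rot":[0,0,0],"fingers":-1},{"travel":[0.54,-0.19,-0.1],"rot":[0,0,0],"fingers":-1},{"travel":[0.54,-0.19,-0.1],"rot":[0,0,0],"fingers":-1}]' >/dev/null
python3 -m pendant '[{"travel":[0.16,0.09,0.09],"rot":[-0.11,-0.08,0.59],"fingers":-1},{"travel":[0.16,0.09,0.09],"rot":[-0.11,-0.08,0.59],"fingers":-1},{"travel":[0.16,0.09,0.09],"rot":[-0.11,-0.08,0.59],"fingers":-1},{"travel":[0.16,0.09,0.09],"rot":[-0.11,-0.08,0.59],"fingers":-1},{"travel":[0.16,0.09,0.09],"rot":[-0.11,-0.08,0.59],"fingers":-1}]' >/dev/null
python3 -m pendant '[{"travel":[0.19,-0.03,0.08],"rot":[-0.11,-0.08,0.59],"fingers":-1},{"travel":[0.19,-0.03,0.08],"rot":[-0.11,-0.08,0.59],"fingers":-1},{"travel":[0.19,-0.03,0.08],"rot":[-0.11,-0.08,0.59],"fingers":-1},{"travel":[0.19,-0.03,0.08],"rot":[-0.11,-0.08,0.59],"fingers":-1},{"travel":[0.19,-0.03,0.08],"rot":[-0.11,-0.08,0.59],"fingers":-1}]' >/dev/null
python3 -m pendant '[{"travel":[0.1,-0.16,0.37],"rot":[-0.03,0.03,0.75],"fingers":-1},{"travel":[0.1,-0.16,0.37],"rot":[-0.03,0.03,0.75],"fingers":-1},{"travel":[0.1,-0.16,0.37],"rot":[-0.03,0.03,0.75],"fingers":-1},{"travel":[0.1,-0.16,0.37],"rot":[-0.03,0.03,0.75],"fingers":-1},{"travel":[0.1,-0.16,0.37],"rot":[-0.03,0.03,0.75],"fingers":-1},{"travel":[0.1,-0.16,0.37],"rot":[-0.03,0.03,0.75],"fingers":-1}]'
python3 -m pendant '[{"travel":[-0.05,-0.18,0.37],"rot":[-0.03,0.03,0.75],"fingers":-1},{"travel":[-0.05,-0.18,0.37],"rot":[-0.03,0.03,0.75],"fingers":-1},{"travel":[-0.05,-0.18,0.37],"rot":[-0.03,0.03,0.75],"fingers":-1},{"travel":[-0.05,-0.18,0.37],"rot":[-0.03,0.03,0.75],"fingers":-1},{"travel":[-0.05,-0.18,0.37],"rot":[-0.03,0.03,0.75],"fingers":-1},{"travel":[-0.05,-0.18,0.37],"rot":[-0.03,0.03,0.75],"fingers":-1}]' >/dev/null
python3 - <<'E'
from h import *
p,r=cur()
st()
plan([((.508,-.305,.20),ori(-75,30,0)),((.508,-.305,.10),None),((.508,-.305,.086),None)])
for n in("side","top"):
  im,d=env.read_camera(n); cv2.imwrite(f"/tmp/{n}1.png",im)
a,b=cv2.imread("/tmp/side1.png"),cv2.imread("/tmp/top1.png")
cv2.imwrite("pics/cnt.png",cv2.hconcat([cv2.resize(x,None,fx=3,fy=3) for x in(a[150:280,180:310],b[115:245,260:390])]))
E
```

```text
clock: 13.7
tcp_pos: [0.5058, -0.1503, 0.2369]
orientation: [0.253, 0.225, 0.825, -0.453]
wrist_force: [0.8, 0.1, -2.1]
finger_gap: 0.0596
grip_force: 56.6
clock 14.3
joint_pos [-0.1005  0.0775 -0.7293  0.2093 -0.9459  0.9178]
tcp_pos [ 0.5067 -0.1999  0.2336]
orientation [ 0.3977  0.5262  0.6868 -0.3052]
wrist_force [-0.2861  0.6128 -1.336 ]
finger_gap 0.0595
grip_force 56.7694
T [-0.18, -0.22, 0.88] R [0.0, 0.0, 0.0] rows 2.2 -> [0.508, -0.306, 0.2]
T [0.72, 0.0, 0.41] R [0.0, 0.0, 0.0] rows 2.0 -> [0.508, -0.305, 0.1]
T [0.11, 0.0, 0.06] R [0.0, 0.0, 0.0] rows 0.3 -> [0.508, -0.305, 0.085]
```

View pics/cnt.png

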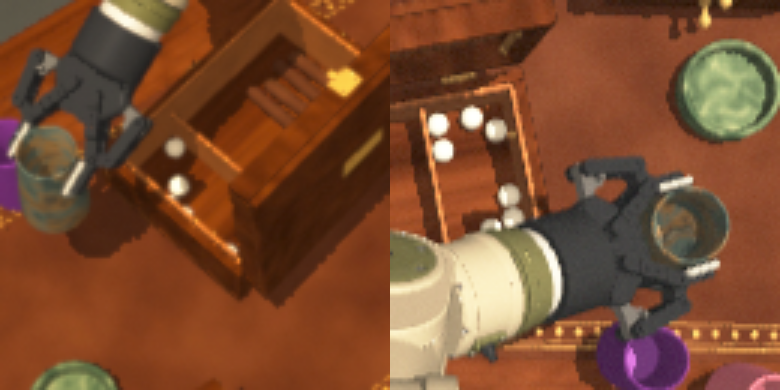

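The tumbler at (690,225) is empty. Seven balls show in the bay (right crop), and the eighth is likely hidden under the wrist. Placing the tumbler back.

```bash
python3 -m pendant '[{"travel":[-0.09,-0.11,0.44],"rot":[0,0,0],"fingers":-1},{"travel":[-0.18,-0.22,0.88],"rot":[0,0,0],"fingers":-1},{"travel":[-0.18,-0.22,0.88],"rot":[0,0,0],"fingers":-1},{"travel":[-0.18,-0.22,0.88],"rot":[0,0,0],"fingers":-1}]' >/dev/null
python3 -m pendant '[{"travel":[0.24,0,0.14],"rot":[0,0,0],"fingers":-1},{"travel":[0.48,0,0.28],"rot":[0,0,0],"fingers":-1},{"travel":[0.66,0,0.37],"rot":[0,0,0],"fingers":-1},{"travel":[0.76,0,0.44],"rot":[0,0,0],"fingers":-1},{"travel":[0.76,0,0.44],"rot":[0,0,0],"fingers":-1}]'
python3 -m pendant '[{"travel":[0.03,0,0.02],"rot":[0,0,0],"fingers":-1},{"travel":[0.05,0,0.03],"rot":[0,0,0],"fingers":-1},{"travel":[0.05,0,0.03],"rot":[0,0,0],"fingers":-1}]'
python3 -m pendant '[{"travel":[0.02,0,0.01],"rot":[0,0,0],"fingers":-1},{"travel":[0.03,0,0.02],"rot":[0,0,0],"fingers":-1},{"travel":[0.03,0,0.02],"rot":[0,0,0],"fingers":-1}]'
```

```text
clock: 15.3
tcp_pos: [0.5077, -0.3046, 0.0925]
orientation: [0.396, 0.524, 0.689, -0.306]
wrist_force: [-0.7, 1.2, -3.1]
finger_gap: 0.0592
grip_force: 56.8
clock: 15.6
tcp_pos: [0.5095, -0.306, 0.0894]
orientation: [0.399, 0.525, 0.687, -0.305]
wrist_force: [-0.2, 0.5, -3.3]
finger_gap: 0.0598
grip_force: 56.9
clock: 15.9
tcp_pos: [0.5099, -0.3072, 0.086]
orientation: [0.4, 0.526, 0.686, -0.305]
wrist_force: [-0.3, -2.0, 4.3]
finger_gap: 0.0598
grip_force: 57.2
```

```bash
python3 -m pendant '[{"travel":[0.01,0,0],"rot":[0,0,0],"fingers":-0.2},{"travel":[0.01,0,0],"rot":[0,0,0],"fingers":0.5},{"travel":[0.01,0,0],"rot":[0,0,0],"fingers":1},{"travel":[0.01,0,0],"rot":[0,0,0],"fingers":1},{"travel":[0.01,0,0],"rot":[0,0,0],"fingers":1},{"travel":[0.01,0,0],"rot":[0,0,0],"fingers":1},{"travel":[0.01,0,0],"rot":[0,0,0],"fingers":1}]'
python3 -m pendant '[{"travel":[-0.2,0,-0.12],"rot":[0,0,0],"fingers":1},{"travel":[-0.44,0,-0.25],"rot":[0,0,0],"fingers":1},{"travel":[-0.8,0,-0.45],"rot":[0,0,0],"fingers":1},{"travel":[-1,0,-0.57],"rot":[0,0,0],"fingers":1},{"travel":[-1,0,-0.57],"rot":[0,0,0],"fingers":1}]'
python3 - <<'E'
from h import *
st()
n="top"
for n in("side","top"):
  im,d=env.read_camera(n); p,u,v=pts(n,d)
  k=(np.hypot(p[:,0]-.508,p[:,1]+.305)<.05)&(p[:,2]>.1)&(p[:,2]<.118); print(n,k.sum(),cv2.minEnclosingCircle(p[k][:,:2].astype(np.float32)),p[k,2].max())
plan([((.47,-.18,.33),ori(-40,60)),((.50,0,.42),ori(10,90))])
E
```

```text
clock: 16.6
tcp_pos: [0.5089, -0.3057, 0.0831]
orientation: [0.398, 0.525, 0.687, -0.305]
wrist_force: [-0.6, -0.3, -0.4]
finger_gap: 0.0855
grip_force: 0.0
clock: 17.1
tcp_pos: [0.5117, -0.3069, 0.2281]
orientation: [0.403, 0.526, 0.685, -0.303]
wrist_force: [0.8, -0.1, -0.1]
finger_gap: 0.0853
grip_force: 0.0
clock 17.1
joint_pos [-0.3353  0.0878 -0.8066 -0.1132 -0.7986  0.6275]
tcp_pos [ 0.5117 -0.3069  0.2281]
orientation [ 0.4028  0.5263  0.6846 -0.3035]
wrist_force [ 0.8142 -0.0695 -0.1244]
finger_gap 0.0853
grip_force 0.0
side 75 ((0.5124755501747131, -0.31152334809303284), 0.029806045815348625) 0.11216049256649194
top 50 ((0.5115850567817688, -0.31833237409591675), 0.02628498524427414) 0.11197271852961854
T [-0.12, -0.02, -0.7] R [-0.21, 0.24, -0.21] rows 2.7 -> [0.49, -0.243, 0.277]
T [0.05, 0.13, -0.7] R [-0.21, 0.25, -0.2] rows 2.7 -> [0.47, -0.18, 0.331]
T [0.15, 0.66, -0.51] R [-0.11, 0.23, -0.41] rows 3.4 -> [0.485, -0.09, 0.375]
T [-0.04, 0.73, -0.42] R [-0.11, 0.24, -0.4] rows 3.3 -> [0.5, -0.0, 0.42]
```

```bash
python3 -m pendant '[{"travel":[-0.12,-0.02,-0.7],"rot":[-0.21,0.24,-0.21],"fingers":-1},{"travel":[-0.12,-0.02,-0.7],"rot":[-0.21,0.24,-0.21],"fingers":-1},{"travel":[-0.12,-0.02,-0.7],"rot":[-0.21,0.24,-0.21],"fingers":-1},{"travel":[-0.12,-0.02,-0.7],"rot":[-0.21,0.24,-0.21],"fingers":-1}]' >/dev/null
python3 -m pendant '[{"travel":[0.05,0.13,-0.7],"rot":[-0.21,0.25,-0.2],"fingers":-1},{"travel":[0.05,0.13,-0.7],"rot":[-0.21,0.25,-0.2],"fingers":-1},{"travel":[0.05,0.13,-0.7],"rot":[-0.21,0.25,-0.2],"fingers":-1},{"travel":[0.05,0.13,-0.7],"rot":[-0.21,0.25,-0.2],"fingers":-1}]' >/dev/null
python3 -m pendant '[{"travel":[0.15,0.66,-0.51],"rot":[-0.11,0.23,-0.41],"fingers":-1},{"travel":[0.15,0.66,-0.51],"rot":[-0.11,0.23,-0.41],"fingers":-1},{"travel":[0.15,0.66,-0.51],"rot":[-0.11,0.23,-0.41],"fingers":-1},{"travel":[0.15,0.66,-0.51],"rot":[-0.11,0.23,-0.41],"fingers":-1}]' >/dev/null
python3 -m pendant '[{"travel":[-0.04,0.73,-0.42],"rot":[-0.11,0.24,-0.4],"fingers":-1},{"travel":[-0.04,0.73,-0.42],"rot":[-0.11,0.24,-0.4],"fingers":-1},{"travel":[-0.04,0.73,-0.42],"rot":[-0.11,0.24,-0.4],"fingers":-1},{"travel":[-0.04,0.73,-0.42],"rot":[-0.11,0.24,-0.4],"fingers":-1}]'
python3 - <<'E'
from h import *
st(); T=ori(9,90)
plan([((.51,.03,.42),T),(hum(.165,0,.42),T),(hum(.165,0,.272),T)])
D={}
for n in("side","top"):
  im,d=env.read_camera(n); cv2.imwrite(f"/tmp/{n}2.png",im)
  for o in env.outline_of(n,"ball_0"):
    q,_,_=pts(n,d,o["mask"]); print(n,round(o["conf"],2),np.round(o["xy"]),np.median(q,0).round(3) if len(q) else 0)
  p,u,v=pts(n,d); c,s_=np.cos(H[2]),np.sin(H[2]); hx=(p[:,0]-H[0])*c+(p[:,1]-H[1])*s_; hy=-(p[:,0]-H[0])*s_+(p[:,1]-H[1])*c
  for z in(.15,.2,.25,.3):
    k=(abs(p[:,2]-z)<.006)&(abs(hx-.1)<.06)&(abs(hy)<.13); print(n,z,k.sum(),np.percentile(hx[k],[2,98]).round(3) if k.sum()>3 else "")
a,b=cv2.imread("/tmp/side2.png"),cv2.imread("/tmp/top2.png")
cv2.imwrite("pics/cnt2.png",cv2.hconcat([cv2.resize(x,None,fx=3,fy=3) for x in(a[150:280,180:310],b[115:245,260:390])]))
E
```

```text
clock: 18.8
tcp_pos: [0.5022, 0.0002, 0.415]
orientation: [-0.005, -0.087, 0.996, 0.001]
wrist_force: [0.6, 0.3, -0.1]
finger_gap: 0.0
grip_force: 0.0
clock 18.8
joint_pos [-1.5980e-01  1.8940e-01  2.8450e-01  1.6759e+00  4.0000e-04 -3.3320e-01]
tcp_pos [5.022e-01 2.000e-04 4.150e-01]
orientation [-0.0048 -0.0866  0.9962  0.0014]
wrist_force [ 0.6471  0.3357 -0.1021]
finger_gap 0.0
grip_force 0.0
T [-0.11, 0.23, -0.04] R [0.0, -0.01, 0.02] rows 0.6 -> [0.51, 0.03, 0.42]
T [-0.85, 0.01, -0.0] R [0.0, 0.0, -0.0] rows 2.0 -> [0.611, 0.046, 0.42]
T [-0.85, 0.02, -0.0] R [0.0, 0.0, -0.0] rows 2.0 -> [0.712, 0.064, 0.42]
T [-0.0, -0.0, 0.62] R [0.0, 0.0, -0.0] rows 1.5 -> [0.712, 0.064, 0.346]
T [-0.0, -0.01, 0.61] R [0.0, 0.0, -0.0] rows 1.5 -> [0.712, 0.064, 0.272]
side 0.15 91 [0.13  0.133]
side 0.2 110 [0.126 0.129]
side 0.25 117 [0.122 0.125]
side 0.3 1017 [0.085 0.12 ]
top 0.15 0 
top 0.2 0 
top 0.25 0 
top 0.3 403 [0.085 0.118]
```

View pics/cnt2.png

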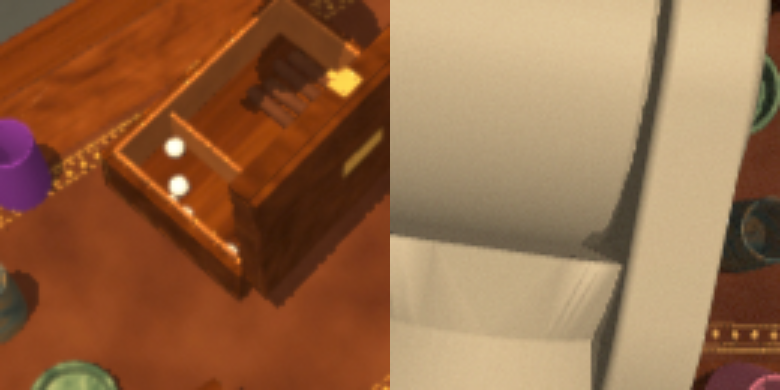

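Side crop: balls at (175,147), (178,185) and a partial at (187,207). The one at (175,147) is the front-left ball hidden in the earlier top view, so all eight are accounted for. Now the lid.

```bash
python3 -m pendant '[{"travel":[-0.11,0.23,-0.04],"rot":[0,-0.01,0.02],"fingers":-1},{"travel":[-0.5,0.23,-0.04],"rot":[0,-0.01,0.02],"fingers":-1},{"travel":[-0.96,0.25,-0.04],"rot":[0,-0.01,0.02],"fingers":-1},{"travel":[-0.96,0.25,-0.04],"rot":[0,-0.01,0.02],"fingers":-1}]'
python3 -m pendant '[{"travel":[-0.42,0,0],"rot":[0,0,0],"fingers":-1},{"travel":[-0.85,0.02,0],"rot":[0,0,0],"fingers":-1},{"travel":[-0.85,0.02,0],"rot":[0,0,0],"fingers":-1},{"travel":[-0.85,0.02,0],"rot":[0,0,0],"fingers":-1}]'
python3 - <<'E'
from h import *
st(); T=ori(9,90); p,r=cur(); print((T.inv()*r).as_rotvec(True))
plan([(hum(.165,0,.272),T)])
E
```

```text
clock: 19.4
tcp_pos: [0.6136, 0.049, 0.4178]
orientation: [0.002, -0.074, 0.997, 0.003]
wrist_force: [0.5, -0.8, -1.4]
finger_gap: 0.0003
grip_force: 0.0
clock: 19.8
tcp_pos: [0.7065, 0.0658, 0.411]
orientation: [-0.004, -0.073, 0.997, 0.003]
wrist_force: [3.9, -0.5, -1.7]
finger_gap: 0.0001
grip_force: 0.0
clock 19.8
joint_pos [-0.0224  0.7877  1.2535  2.045   0.0058 -0.1692]
tcp_pos [0.7065 0.0658 0.411 ]
orientation [-0.0038 -0.0733  0.9973  0.0033]
wrist_force [ 3.8927 -0.4757 -1.6982]
finger_gap 0.0001
grip_force 0.0
[-0.40874431  0.4102033   0.5895634 ]
T [-0.03, -0.02, 0.58] R [0.0, -0.0, -0.0] rows 1.4 -> [0.71, 0.064, 0.341]
T [-0.02, -0.01, 0.58] R [0.01, -0.01, -0.01] rows 1.4 -> [0.712, 0.064, 0.272]
```

```bash
python3 -m pendant '[{"travel":[0.01,-0.02,0.3],"rot":[0,0,0],"fingers":-1},{"travel":[0.01,-0.02,0.58],"rot":[0,0,0],"fingers":-1},{"travel":[0.01,-0.02,0.58],"rot":[0,0,0],"fingers":-1}]'
python3 -m pendant '[{"travel":[0,0,0.3],"rot":[0,0,0],"fingers":-1},{"travel":[0,0,0.58],"rot":[0,0,0],"fingers":-1},{"travel":[0,0,0.58],"rot":[0,0,0],"fingers":-1}]'
cat > lid.py <<'E'
from h import *
def tcp(th,rho=.165,gap=0.,half=.011):
    x=.106-rho*np.cos(th)+(.036+gap)*np.sin(th); z=.086+rho*np.sin(th)+(.036+gap)*np.cos(th)
    return x+half,z+.019
if __name__=="__main__":
  s=st(); p,r=cur(); c,sn=np.cos(H[2]),np.sin(H[2])
  hx=(p[0]-H[0])*c+(p[1]-H[1])*sn; hy=-(p[0]-H[0])*sn+(p[1]-H[1])*c; print("hx,hy,z",hx,hy,p[2])
  for th in np.arange(1.5,-.05,-.1):
    x,z=tcp(th); print(round(th,2),"travel",np.round([-(x-hx)/.12,-hy/.12*0,-(z-p[2])/.12],2).tolist())
E
python3 lid.py
```

```text
clock: 20.1
tcp_pos: [0.7005, 0.0634, 0.3426]
orientation: [-0.003, -0.073, 0.997, 0.003]
wrist_force: [0.9, 0.1, -1.2]
finger_gap: 0.0
grip_force: 0.0
clock: 20.4
tcp_pos: [0.7034, 0.0639, 0.2778]
orientation: [0.002, -0.073, 0.997, 0.003]
wrist_force: [0.6, -1.0, -1.1]
finger_gap: -0.0004
grip_force: 0.0
clock 20.4
joint_pos [-0.0252  0.5901  0.5412  1.5188  0.006  -0.1723]
tcp_pos [0.7034 0.0639 0.2778]
orientation [ 0.0018 -0.0735  0.9973  0.0028]
wrist_force [ 0.573  -0.9738 -1.0994]
finger_gap -0.0004
grip_force 0.0
hx,hy,z 0.15652210351367105 0.0014921743281804886 0.27780627758458293
1.5 travel [0.13, -0.0, 0.05]
1.4 travel [0.27, -0.0, 0.03]
1.3 travel [0.41, -0.0, 0.03]
1.2 travel [0.55, -0.0, 0.05]
1.1 travel [0.69, -0.0, 0.08]
1.0 travel [0.82, -0.0, 0.12]
0.9 travel [0.95, -0.0, 0.18]
0.8 travel [1.07, -0.0, 0.24]
0.7 travel [1.19, -0.0, 0.32]
0.6 travel [1.29, -0.0, 0.42]
0.5 travel [1.39, -0.0, 0.52]
0.4 travel [1.48, -0.0, 0.63]
0.3 travel [1.55, -0.0, 0.75]
0.2 travel [1.62, -0.0, 0.87]
0.1 travel [1.67, -0.0, 1.0]
-0.0 travel [1.7, -0.0, 1.14]
```

```bash
python3 -m pendant '[{"travel":[0.13,0,0.05],"rot":[0,0,0],"fingers":-1},{"travel":[0.2,0,0.04],"rot":[0,0,0],"fingers":-1},{"travel":[0.27,0,0.03],"rot":[0,0,0],"fingers":-1},{"travel":[0.34,0,0.03],"rot":[0,0,0],"fingers":-1},{"travel":[0.41,0,0.03],"rot":[0,0,0],"fingers":-1},{"travel":[0.48,0,0.04],"rot":[0,0,0],"fingers":-1},{"travel":[0.55,0,0.05],"rot":[0,0,0],"fingers":-1},{"travel":[0.55,0,0.05],"rot":[0,0,0],"fingers":-1}]'
python3 - <<'E'
from h import *
im,d=env.read_camera("side")
p,u,v=pts("side",d); c,s_=np.cos(H[2]),np.sin(H[2]); hx=(p[:,0]-H[0])*c+(p[:,1]-H[1])*s_; hy=-(p[:,0]-H[0])*s_+(p[:,1]-H[1])*c
for z in(.15,.2,.25):
    k=(abs(p[:,2]-z)<.006)&(abs(hx-.1)<.1)&(hy>-.14)&(hy<-.06); print(z,k.sum(),np.percentile(hx[k],[2,98]).round(3) if k.sum()>3 else "")
E
python3 lid.py | tail -14
```

```text
clock: 21.2
tcp_pos: [0.6415, 0.0543, 0.2779]
orientation: [0.008, -0.074, 0.997, 0.003]
wrist_force: [0.5, 0.6, 0.6]
finger_gap: 0.0
grip_force: 0.2
0.15 61 [0.114 0.121]
0.2 62 [0.099 0.105]
0.25 66 [0.084 0.09 ]
1.3 travel [-0.11, -0.0, 0.03]
1.2 travel [0.03, -0.0, 0.05]
1.1 travel [0.17, -0.0, 0.08]
1.0 travel [0.3, -0.0, 0.12]
0.9 travel [0.43, -0.0, 0.17]
0.8 travel [0.55, -0.0, 0.24]
0.7 travel [0.67, -0.0, 0.32]
0.6 travel [0.77, -0.0, 0.41]
0.5 travel [0.87, -0.0, 0.51]
0.4 travel [0.96, -0.0, 0.62]
0.3 travel [1.03, -0.0, 0.74]
0.2 travel [1.1, -0.0, 0.87]
0.1 travel [1.15, -0.0, 1.0]
-0.0 travel [1.18, -0.0, 1.14]
```

```bash
python3 -m pendant '[{"travel":[0.1,0,0.06],"rot":[0,0,0],"fingers":-1},{"travel":[0.17,0,0.08],"rot":[0,0,0],"fingers":-1},{"travel":[0.24,0,0.1],"rot":[0,0,0],"fingers":-1},{"travel":[0.3,0,0.12],"rot":[0,0,0],"fingers":-1},{"travel":[0.37,0,0.14],"rot":[0,0,0],"fingers":-1},{"travel":[0.43,0,0.17],"rot":[0,0,0],"fingers":-1},{"travel":[0.49,0,0.2],"rot":[0,0,0],"fingers":-1},{"travel":[0.55,0,0.24],"rot":[0,0,0],"fingers":-1},{"travel":[0.61,0,0.28],"rot":[0,0,0],"fingers":-1},{"travel":[0.67,0,0.32],"rot":[0,0,0],"fingers":-1}]'
python3 lid.py | tail -10
```

```text
clock: 22.25
tcp_pos: [0.5619, 0.0429, 0.2359]
orientation: [0.006, -0.074, 0.997, 0.003]
wrist_force: [0.7, -0.4, 2.0]
finger_gap: -0.0004
grip_force: 1.0
0.9 travel [-0.24, -0.0, -0.17]
0.8 travel [-0.12, -0.0, -0.1]
0.7 travel [-0.0, -0.0, -0.02]
0.6 travel [0.1, -0.0, 0.07]
0.5 travel [0.2, -0.0, 0.17]
0.4 travel [0.29, -0.0, 0.28]
0.3 travel [0.36, -0.0, 0.4]
0.2 travel [0.43, -0.0, 0.52]
0.1 travel [0.48, -0.0, 0.66]
-0.0 travel [0.51, -0.0, 0.79]
```

```bash
python3 -m pendant '[{"travel":[0.05,0,0.02],"rot":[0,0,0],"fingers":-1},{"travel":[0.1,0,0.07],"rot":[0,0,0],"fingers":-1},{"travel":[0.15,0,0.12],"rot":[0,0,0],"fingers":-1},{"travel":[0.2,0,0.17],"rot":[0,0,0],"fingers":-1},{"travel":[0.25,0,0.22],"rot":[0,0,0],"fingers":-1},{"travel":[0.29,0,0.28],"rot":[0,0,0],"fingers":-1},{"travel":[0.33,0,0.34],"rot":[0,0,0],"fingers":-1},{"travel":[0.36,0,0.4],"rot":[0,0,0],"fingers":-1},{"travel":[0.4,0,0.46],"rot":[0,0,0],"fingers":-1},{"travel":[0.43,0,0.52],"rot":[0,0,0],"fingers":-1}]'
python3 lid.py | tail -5
```

```text
clock: 23.25
tcp_pos: [0.5122, 0.0357, 0.1728]
orientation: [0.006, -0.074, 0.997, 0.003]
wrist_force: [0.8, -0.3, 1.1]
finger_gap: -0.0002
grip_force: 0.6
0.4 travel [-0.13, -0.0, -0.25]
0.3 travel [-0.06, -0.0, -0.13]
0.2 travel [0.01, -0.0, -0.0]
0.1 travel [0.06, -0.0, 0.13]
-0.0 travel [0.09, -0.0, 0.26]
```

```bash
python3 -m pendant '[{"travel":[0.04,0,0.06],"rot":[0,0,0],"fingers":-1},{"travel":[0.06,0,0.13],"rot":[0,0,0],"fingers":-1},{"travel":[0.08,0,0.19],"rot":[0,0,0],"fingers":-1},{"travel":[0.09,0,0.23],"rot":[0,0,0],"fingers":-1},{"travel":[0.09,0,0.23],"rot":[0,0,0],"fingers":-1}]'
python3 -m pendant '[{"travel":[0,0,0.03],"rot":[0,0,0],"fingers":-1},{"travel":[0,0,0.03],"rot":[0,0,0],"fingers":-1}]'
python3 -m pendant '[{"travel":[0,0,0.02],"rot":[0,0,0],"fingers":-1},{"travel":[0,0,0.03],"rot":[0,0,0],"fingers":-1},{"travel":[0,0,0.03],"rot":[0,0,0],"fingers":-1}]'
```

```text
clock: 23.75
tcp_pos: [0.5014, 0.0344, 0.1448]
orientation: [0.006, -0.074, 0.997, 0.003]
wrist_force: [0.2, -0.4, 0.5]
finger_gap: 0.0
grip_force: 0.0
clock: 23.95
tcp_pos: [0.5024, 0.0343, 0.142]
orientation: [0.006, -0.074, 0.997, 0.003]
wrist_force: [0.3, -0.5, -0.2]
finger_gap: -0.0002
grip_force: 0.0
clock: 24.25
tcp_pos: [0.5026, 0.0343, 0.14]
orientation: [0.007, -0.074, 0.997, 0.003]
wrist_force: [-3.5, -0.1, 9.8]
finger_gap: 0.0002
grip_force: 5.2
```

```bash
python3 -m pendant '[{"travel":[0,0,0.02],"rot":[0,0,0],"fingers":-1},{"travel":[0,0,0.02],"rot":[0,0,0],"fingers":-1}]'
python3 -m pendant '[{"travel":[0,0,-0.3],"rot":[0,0,0],"fingers":-1},{"travel":[0,0,-0.7],"rot":[0,0,0],"fingers":-1},{"travel":[0,0,-1],"rot":[0,0,0],"fingers":-1},{"travel":[0,0,-1],"rot":[0,0,0],"fingers":-1}]' >/dev/null
python3 -m pendant '[{"travel":[0.3,0,-0.3],"rot":[0,0,0],"fingers":-1},{"travel":[0.7,0.3,-0.7],"rot":[0,0,0],"fingers":-1},{"travel":[0.9,0.6,-0.8],"rot":[0,0,0],"fingers":-1},{"travel":[0.9,0.9,-0.8],"rot":[0,0,0],"fingers":-1},{"travel":[0.9,0.9,-0.8],"rot":[0,0,0],"fingers":-1}]'
python3 - <<'E'
from h import *
for n in("side","top"):
  im,d=env.read_camera(n); cv2.imwrite(f"/tmp/{n}3.png",im)
  p,u,v=pts(n,d); c,s_=np.cos(H[2]),np.sin(H[2]); hx=(p[:,0]-H[0])*c+(p[:,1]-H[1])*s_; hy=-(p[:,0]-H[0])*s_+(p[:,1]-H[1])*c
  k=(abs(hx)<.09)&(abs(hy)<.13)&(abs(p[:,2]-.125)<.025)
  if k.sum()>50: print(n,k.sum(),"z",np.median(p[k,2]),"slope",np.polyfit(hx[k],p[k,2],1))
  k=(np.hypot(p[:,0]-.512,p[:,1]+.31)<.05)&(p[:,2]>.1)&(p[:,2]<.13); print(n,k.sum(),cv2.minEnclosingCircle(p[k][:,:2].astype(np.float32)),p[k,2].max())
  for t in("candle_tumbler",):
    for o in env.outline_of(n,t)[:1]: q,_,_=pts(n,d,o["mask"]); print(t,np.percentile(q,[2,50,98],axis=0).round(3).tolist())
a,b=cv2.imread("/tmp/side3.png"),cv2.imread("/tmp/top3.png")
cv2.imwrite("pics/fin.png",cv2.hconcat([cv2.resize(x,None,fx=1.8,fy=1.8) for x in(a[90:310,130:350],b[90:310,130:350])]))
E
```

```text
clock: 24.45
tcp_pos: [0.5026, 0.0343, 0.1398]
orientation: [0.008, -0.074, 0.997, 0.003]
wrist_force: [-10.4, 0.6, 27.0]
finger_gap: 0.0001
grip_force: 13.5
clock: 25.35
tcp_pos: [0.3747, 0.1273, 0.3527]
orientation: [0.008, -0.078, 0.997, 0.004]
wrist_force: [0.7, -0.7, -1.5]
finger_gap: -0.0003
grip_force: 0.0
side 3939 z 0.12006790018748183 slope [0.00023461 0.12006228]
side 86 ((0.5134209990501404, -0.3102566599845886), 0.031292468309402466) 0.11211448900828017
candle_tumbler [[0.486, 0.318, 0.005], [0.52, 0.347, 0.045], [0.55, 0.383, 0.075]]
top 6558 z 0.12092701404289663 slope [-0.00076067  0.12091092]
top 115 ((0.510870099067688, -0.3095395863056183), 0.029802635312080383) 0.11146132407700357
candle_tumbler [[0.484, 0.32, 0.0], [0.517, 0.353, 0.045], [0.548, 0.39, 0.076]]
```

View pics/fin.png

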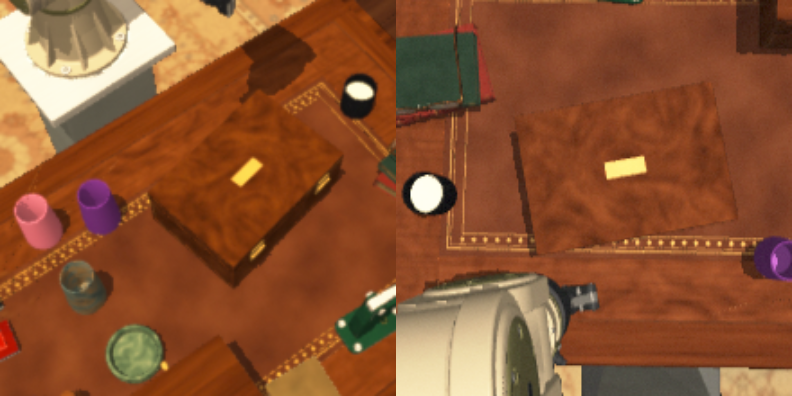

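The lid is flat (slope below 0.001), the banded tumbler stands upright at (83,287), the candle hasn't moved at (358,95), and no balls lie on the desk.

```bash
python3 -c "
from workcell import env
print(env.hand_in())"
```

```text
the job is handed in; nothing more can be done
None
```

I handed the job in at about 25 s, with the balls poured into the narrow bay, the tumbler upright on the desk, the lid eased fully shut and the candle unmoved; the eighth ball was inferred across separate views, as no single picture showed all eight, and the hand-in returned no verdict.

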